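# Shake the sample jars at speed mark 3

## Task

Someone left the lab shaker running: first bring its speed lever fully back to the stop, then stand every squat sample jar from the bench upright in a cup of the shaker, one jar per cup. Swing the lever to the third thin mark after the stop bar and leave it there for at least four seconds with all jars in their cups, bring it fully back to the stop, and finally unload all the jars, standing upright on the floor of the steel tray. Never handle a jar while the lever is off the stop, and leave the other things on the bench where they are.

Things in the scene. Friction and masses are not known exactly. Their poses are not given: they have to be found in the camera images.
- jar1: squat sample jar, a plain upright cylinder 48 mm in diameter and 48 mm high, thick amber glass below and a white screw lid of the same width (top 16 mm), 0.14 kg. Origin at the centre of its underside, z up along its axis. Two to four such jars are there at the start, standing on the bench; None at the start means absent.
- jar2: squat sample jar, a plain upright cylinder 48 mm in diameter and 48 mm high, thick amber glass below and a white screw lid of the same width (top 16 mm), 0.14 kg. Origin at the centre of its underside, z up along its axis. Two to four such jars are there at the start, standing on the bench; None at the start means absent.
- jar3: squat sample jar, a plain upright cylinder 48 mm in diameter and 48 mm high, thick amber glass below and a white screw lid of the same width (top 16 mm), 0.14 kg. Origin at the centre of its underside, z up along its axis. Two to four such jars are there at the start, standing on the bench; None at the start means absent.
- jar4: squat sample jar, a plain upright cylinder 48 mm in diameter and 48 mm high, thick amber glass below and a white screw lid of the same width (top 16 mm), 0.14 kg. Origin at the centre of its underside, z up along its axis. Two to four such jars are there at the start, standing on the bench; None at the start means absent.
- cup1 (a point): centre of the mouth of one of the four round cups in the aluminium plate on the shaker: 52 mm wide, 16 mm deep, chamfered, mouth 80 mm above the bench; cups are 85 mm apart in a square. A seated jar's underside is 16 mm below this point
- cup2 (a point): centre of the mouth of one of the four round cups in the aluminium plate on the shaker: 52 mm wide, 16 mm deep, chamfered, mouth 80 mm above the bench; cups are 85 mm apart in a square. A seated jar's underside is 16 mm below this point
- cup3 (a point): centre of the mouth of one of the four round cups in the aluminium plate on the shaker: 52 mm wide, 16 mm deep, chamfered, mouth 80 mm above the bench; cups are 85 mm apart in a square. A seated jar's underside is 16 mm below this point
- cup4 (a point): centre of the mouth of one of the four round cups in the aluminium plate on the shaker: 52 mm wide, 16 mm deep, chamfered, mouth 80 mm above the bench; cups are 85 mm apart in a square. A seated jar's underside is 16 mm below this point
- shaker: white laboratory shaker fixed on the bench, 250 mm (x) by 340 mm (y), deck 60 mm high; the left part (its +y) carries the cup plate (178 mm square, 20 mm thick), the right part (its -y) the speed lever on a grey dial deck. Origin at the centre of its underside; its place and yaw vary
- lever (a joint): speed lever about its upright axis, rad: 0 at the stop (hard end; wide white bar on the dial, nearest the robot), growing counterclockwise from above, away from the robot, to 2.0. After the stop bar the dial has five thin white marks 0.4 rad apart: marks 1 to 5 at 0.4, 0.8, 1.2, 1.6, 2.0. It stays where it is left; 1.5 N at the handle moves it
- lever_pivot (a point): point on the lever's upright hinge axis, on the deck, 60 mm above the bench
- lever_tip (a point): grip point of the lever's handle: an upright black round post, 18 mm in diameter, 85 mm from the hinge axis, its top 118 mm above the bench; this point is on its axis 100 mm above the bench. The steel lever arm below it is at 68 to 75 mm
- tray: low open steel tray, fixed, 190 mm square outside, walls 4 mm thick and 22 mm high, floor 4 mm thick. Origin at the centre of its underside
- reagent: bystander: amber reagent bottle, 60 mm wide, 115 mm high, origin at the centre of its underside; leave alone
- beaker: bystander: glass beaker 68 mm wide, 80 mm high, origin at the centre of its underside; leave alone
- spare_lid: bystander: loose white lid, 44 mm in diameter, 12 mm thick, lying among the jars, origin at the centre of its underside; leave alone
- forceps: bystander: closed steel forceps, 120 mm long, 9 mm wide, 8 mm high, long axis x, origin at the centre of the underside; leave alone
- marker: bystander: marker pen lying along its x, 130 mm long, 14 mm thick, origin below its middle; leave alone
- carton: bystander: small cardboard carton 50 x 90 x 60 mm (x, y, z), origin at the centre of its underside; leave alone
Mind the look-alikes: they are no part of the job. Leave any green or yellow look-alike of the jar3 alone.

How it is judged:
By the outcome, as a careful person would: the job done as asked, in the order asked, and still so for the second after the job is handed in, with the robot touching nothing.
Of jar1, jar2, jar3, jar4 only 2 to 4 are there at a start; the rules pass over those that are not, and their reading is None.
At some moment in a run one of jar1, jar2, jar3, jar4 may be knocked a few centimetres aside while the robot is not near it.
It also fails if it takes over 210 s, if anything falls off the work surface, if the arm or the gripper's body presses on something with over 40 N, if the wrist force passes 120 N, or if a joint passes its speed limit or range.

## Robot

A 7-joint arm with a two-finger parallel gripper is mounted at the origin on the work surface. World frame = base frame: x ahead of the robot, y to its left, z up, the work surface at z = 0. Lengths are in mm, angles in rad, forces in N, time in s.
With the tool pointing down it reaches from about 425 to 875 mm from the base axis. Payload 8.4 kg.
Tool frame: the origin (TCP) lies where the fingers leave the gripper's body, on its centre line; the fingertips stand 70 mm ahead of it and the grasp point (between the pads) lies 51 mm ahead of it; z points along the fingers, y is the line along which they close (so a half turn about z gives the same grasp; the last joint's range is limited). The gripper opens to 87 mm and grips with 3 to 60 N. Pads are 19 mm wide; open, the fingers measure 117 mm over their backs; the gripper's body (75 mm by 190 mm) begins 51 mm behind the grasp point.
Start: joints at [-1.291, 0.333, 0.04, 1.465, -0.013, 1.343, -0.059], TCP at [240.374, 603.894, 292.246] pointing down, gripper open.
Joint ranges: [-2.58, 2.58], [-0.38, 2.09], [-1.3, 1.39], [0.25, 2.4], [-1.5, 4.64], [0.08, 2.09], [-2.65, 2.65]. Speed limits (rad/s): [2.22, 2.22, 2.79, 2.79, 3.14, 3.14, 3.14].

## Interface

Orientations are given as a unit quaternion [w, x, y, z].
In Python, from rig import manip, grab_frame, camera_params, spotter gives the robot as it stands.
- The arm moves only by the tool step_arm, never from a script. Its argument "moves" is a list of rows, each a list of 2 entries, a list of its own where there are three numbers: the shift along the tool's x, y, z normalised to -1 to 1, where 1 is 30 mm, then the turn about the tool's z normalised to -1 to 1, where 1 is 0.5 rad. In form: [[[dx, dy, dz], twist], ...]. A call has 1 to 5 rows; each row shifts and turns the commanded pose from where the row before left it, along the tool's axes as they then stand; what a row does not reach is not made up. A row lasts 1/8 s, in which the tool goes at most 62.5 mm and 10.7 degrees, less where a joint would pass 70% of its speed; a pose out of reach is approached as far as the arm can. A call with a number of a shift or a turn outside -1 to 1 is refused whole. A call with a gripper value outside its range is refused whole. "claw" is the opening, from 0 (shut) to 1 (fully open), set as the call begins (left out, the last holds). The fingers move at their own pace and stop on an object; "squeeze" is the grip in N (left out, the last holds). Time passes only in rows, so rows that do not move let the fingers close. It gives the time, the measured TCP pose, the force, the opening and the grip force at its end, in the units of the state.
- manip.state(): the state, without advancing time (a new reading comes with each control period).
- grab_frame(name): name is "scene" or "top" or "wrist"; returns (picture, depth): 480x640x3 uint8, red, green, blue; 480x640 float32, mm along the optical axis (not along the pixel's ray), 0 where there is no reading.
- camera_params(name): a dict with "fovy" (degrees; the focal length in pixels is half the picture's height over the tangent of half this angle, whatever the lens; pixels are square), "cx", "cy" (the principal point, pixels), "cam_to_world" (4x4, takes a point from camera to world coordinates). Camera axes: x right, y down, z forward; pixel columns grow to the right and rows downward; lengths in mm; the calibration is good to about 2 mm. A picture is of the moment at which its call begins: read the wrist's pose just before it. camera_params takes no time and is no camera call; for the wrist camera it gives the pose at the moment of the call.
- manip.job_done(): hands the job in; it is judged then, once.
Trained networks look in the newest picture that a camera, given by its name, has taken for a name from the list of things; names that differ only in an ending like _2 or _b are one class to them, and where a whole thing is asked for, a point or a joint stands for the part that bears it (a point fixed in the world has none). Each returns a list of dicts, best first, with "p" (0 to 1); they miss things now and then, are a little off and sometimes report something else, mostly with a low value. They report only what shows in the picture. A call takes as long as a camera call. They do not tell look-alikes from the thing itself.
- spotter.cut_out(name, camera): "pixels" (480x640 bool, what is visible of it) and "position" ([column, row] in pixels, amid what is visible of it).
- spotter.mark_of(name, camera): "position" ([column, row] in pixels: a listed point, or the origin of a listed thing).
The state is a dict: "time_s": time; "joints": joint angles; "joint_vel": joint speeds; "joint_torque": joint torques, N m; "position": TCP position; "ee_rot": TCP orientation; "force": force on the tool from outside, world axes, zero at the start; "moment": the same for the moment, N m; "width": finger opening in mm; "grip_force": force on a finger pad.
Only numpy, scipy, OpenCV 4.12 (cv2) and the standard library are available. Lean on these libraries where they do the work, as an engineer would, in place of code of your own. Each camera call takes 0.05 s, during which the arm holds its last target. There are 200 camera calls.

## Working session

There is one attempt and no reset: what is moved stays moved. The work goes in short steps, Python scripts to look and compute and a tool call to move; the robot and the scene stay as the last step left them, time stands still between calls to the robot, and variables do not carry over. Pictures are saved under pics/ and viewed, at most 14 in all, crops included, and the job is handed in when it is done.

Besides the shell and the picture viewer there is one more tool, called after "Request:" as name(argument=value, ...), one argument or row to a line, values as JSON. step_arm: Moves the arm, as the interface text tells. Its arguments: {"type":"object","properties":{"moves":{"type":"array"},"claw":{"type":"number"},"squeeze":{"type":"number"}},"required":["moves"]}

```bash
mkdir -p pics; ls
cat > h.py <<'E'
import numpy as np, cv2
from rig import manip, grab_frame, camera_params, spotter
def K(c):
    f=240/np.tan(np.radians(c["fovy"])/2); return f
def unproj(c,u,v,d):
    f=K(c); p=np.array([(u-c["cx"])/f*d,(v-c["cy"])/f*d,d,1.]); return (np.array(c["cam_to_world"])@p)[:3]
def onplane(c,u,v,z):
    T=np.array(c["cam_to_world"]); o=T[:3,3]; r=unproj(c,u,v,1.)-o; return o+r*(z-o[2])/r[2]
def save(n,im): cv2.imwrite("pics/"+n,im[...,::-1])
E
python3 - <<'E'
from h import *
for n in("scene","top","wrist"):
    c=camera_params(n); im,d=grab_frame(n); save(n+"0.png",im); np.savez("pics/"+n+"0.npz",im=im,d=d)
    print(n,c["fovy"],c["cx"],c["cy"],np.round(c["cam_to_world"],3).tolist())
    T=np.array(c["cam_to_world"])
    for t in ("jar1","cup1","lever_pivot","lever_tip","tray","shaker"):
        for r in spotter.mark_of(t,n):
            u,v=r["position"]; z={"jar1":0,"cup1":80,"lever_pivot":60,"lever_tip":100}.get(t,0)
            print(n,t,round(r["p"],2),np.round([u,v]),np.round(onplane(c,u,v,z)))
s=manip.state();print({k:np.round(v,3).tolist() for k,v in s.items()})
E
```

```text
pics
scene 54.02234598779033 316.8554643277848 239.2825106645056 [[-0.685, 0.519, -0.512, 1035.761], [0.729, 0.505, -0.462, 447.526], [0.018, -0.689, -0.724, 802.292], [0.0, 0.0, 0.0, 1.0]]
scene jar1 0.76 [351. 223.] [372. -43.   0.]
scene jar1 0.66 [316. 234.] [459. -77.   0.]
scene jar1 0.63 [261. 278.] [637. -73.   0.]
scene jar1 0.56 [294. 214.] [ 446. -164.    0.]
scene cup1 0.84 [404. 334.] [587. 258.  80.]
scene cup1 0.73 [434. 304.] [493. 260.  80.]
scene cup1 0.67 [473. 333.] [499. 346.  80.]
scene cup1 0.66 [446. 364.] [585. 344.  80.]
scene lever_pivot 0.83 [386. 303.] [542. 186.  60.]
scene lever_tip 0.96 [353. 271.] [552. 107. 100.]
scene tray 0.67 [323. 200.] [ 357. -148.    0.]
scene tray 0.59 [229. 191.] [ 503. -346.    0.]
scene shaker 0.95 [401. 333.] [541. 231.   0.]
top 50.031258631661245 324.00228745818373 236.80489338492035 [[0.019, -0.982, 0.188, 323.961], [-1.0, -0.015, 0.022, -13.264], [-0.018, -0.188, -0.982, 1133.367], [0.0, 0.0, 0.0, 1.0]]
top jar1 0.9 [399. 281.] [ 444. -156.    0.]
top jar1 0.86 [363. 275.] [457. -77.   0.]
top jar1 0.67 [344. 310.] [37
[... 377 characters left out ...]
y 0.69 [486. 250.] [ 516. -348.    0.]
top shaker 0.93 [229. 236.] [540. 225.   0.]
top shaker 0.66 [209. 209.] [601. 276.   0.]
wrist 65.69967611570516 318.63293864484234 229.2443406485133 [[0.37, 0.897, 0.243, 172.726], [0.929, -0.357, -0.097, 630.638], [0.0, 0.262, -0.965, 385.449], [0.0, 0.0, 0.0, 1.0]]
{'time_s': 1.05, 'joints': [-1.291, 0.333, 0.04, 1.465, -0.013, 1.343, -0.059], 'joint_vel': [-0.0, 0.001, 0.0, 0.001, 0.0, 0.001, 0.001], 'joint_torque': [0.001, -65.612, 1.333, -40.408, -0.06, 0.035, 0.0], 'position': [240.382, 603.893, 292.255], 'ee_rot': [-0.0, 0.188, 0.982, -0.0], 'force': [-0.204, 0.037, 0.102], 'moment': [-0.011, -0.004, -0.033], 'grip_force': 0.0, 'width': 87.111}
```

View pics/top0.png

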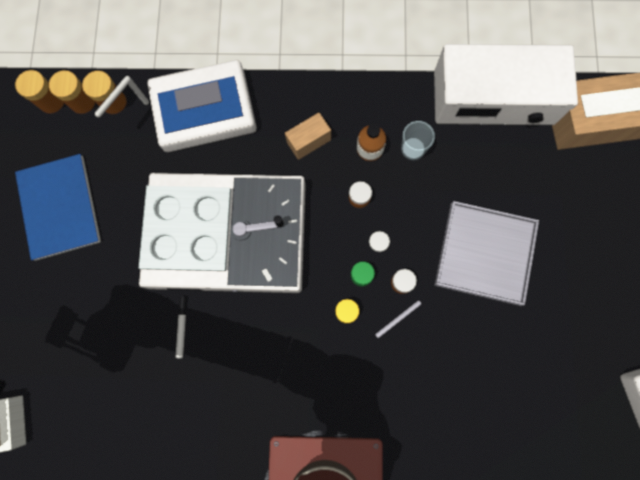

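View pics/scene0.png

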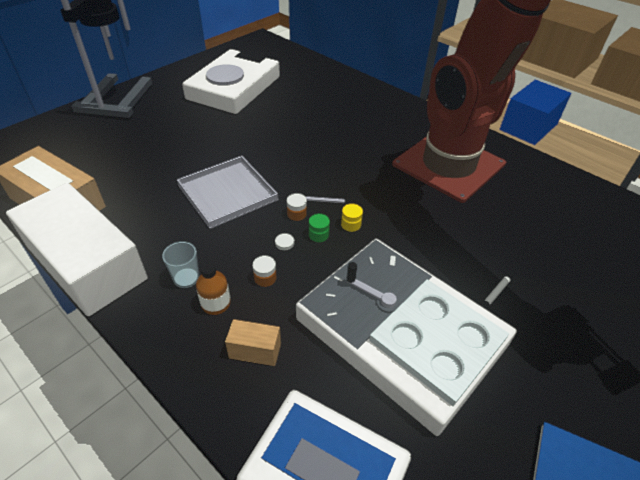

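Top view: two white-lidded jars at (360,193) and (404,281). The spare lid is at (379,241), with green and yellow look-alikes at (363,273) and (347,311). The tray is around (487,253), and the lever points at about mark 3 with the stop bar at (267,275). The scene view agrees: jars at (264,270) and (297,206), four empty cups.

```bash
cat >> h.py <<'E'
def cloud(c,d):
    v,u=np.mgrid[0:480,0:640]; f=K(c); P=np.stack([(u-c["cx"])/f*d,(v-c["cy"])/f*d,d],-1)
    T=np.array(c["cam_to_world"]); W=P@T[:3,:3].T+T[:3,3]; W[d<=0]=np.nan; return W
def sel(W,x,y,z):
    with np.errstate(invalid="ignore"):
        return (W[...,0]>x[0])&(W[...,0]<x[1])&(W[...,1]>y[0])&(W[...,1]<y[1])&(W[...,2]>z[0])&(W[...,2]<z[1])
def circ(W,im,x,y,z):
    m=sel(W,x,y,z); P=W[m]
    if len(P)<10: return len(P)
    (a,r)=cv2.minEnclosingCircle(P[:,:2].astype(np.float32))
    return np.round(a,1),round(r,1),np.round(np.median(P,0),1),len(P),im[m].mean(0).round()
E
python3 - <<'E'
from h import *
for n in("scene","top"):
    q=np.load("pics/"+n+"0.npz"); c=camera_params(n); W=cloud(c,q["d"]); im=q["im"]
    print(n)
    for x,y in((446,-160),(638,-68)): print("jar",circ(W,im,(x-45,x+45),(y-40,y+40),(40,56)))
    P=W[sel(W,(430,660),(215,420),(76,86))][:,:2].astype(np.float32); print("plate",cv2.minAreaRect(P),np.median(W[sel(W,(430,660),(215,420),(76,86))],0))
    P=W[sel(W,(380,700),(20,450),(54,66))]; print("deck",cv2.minAreaRect(P[:,:2].astype(np.float32)),np.median(P[:,2]))
    P=W[sel(W,(380,680),(-480,-220),(12,30))]; print("tray",cv2.minAreaRect(P[:,:2].astype(np.float32)),np.median(P[:,2]))
    P=W[sel(W,(380,680),(-480,-220),(-10,10))]; print("bench z",np.median(P[:,2]))
    P=W[sel(W,(440,640),(60,180),(105,126))]; print("post",P[:,:].mean(0).round(1),P.min(0).round(1),P.max(0).round(1),len(P))
E
```

```text
scene
jar (array([ 443.5, -160.8]), 25.4, array([ 443.6, -158.9,   46.6]), 236, array([203., 207., 201.]))
jar (array([633.7, -66.2]), 25.1, array([635.1, -64.2,  47. ]), 341, array([207., 210., 205.]))
plate ((542.1463012695312, 303.4957275390625), (177.69146728515625, 181.048095703125), 89.6567153930664) [548.26155489 308.76556395  78.804402  ]
deck ((542.332275390625, 228.7683868408203), (338.92742919921875, 251.127685546875), 89.53447723388672) 59.65092979214859
tray ((509.3482666015625, -345.23663330078125), (196.94439697265625, 192.52401733398438), 77.96097564697266) 18.401015165379704
bench z 0.9555203868693525
post [556.4 106.  113.9] [545.2  96.5 105.3] [564.3 113.1 119. ] 86
top
jar (array([ 441.6, -161.7]), 24.2, array([ 441.3, -161.4,   48.7]), 410, array([224., 222., 217.]))
jar (array([632.4, -66.7]), 24.3, array([631.7, -66.4,  48.7]), 380, array([219., 218., 213.]))
plate ((542.7144165039062, 303.71502685546875), (177.704345703125, 179.23605346679688), 89.64385986328125) [540.86890776 303.09501837  80.60090729]
deck ((541.7891845703125, 227.16812133789062), (339.5220947265625, 250.3516387939453), 89.45774841308594) 61.36024037630864
tray ((509.9908447265625, -346.6234436035156), (191.6542205810547, 191.8715362548828), 77.65233612060547) 21.21607404261931
bench z 2.6945233106725937
post [553.3 103.  117.5] [545.1  94.8 105.2] [562.2 111.4 122.5] 68
```

```bash
cat >> h.py <<'E'
def plan(x,y,z,yaw=90):
    """grasp point target -> tool-axis shift in units of 30 mm and twist units"""
    s=manip.state(); w,a,b,c_=s["ee_rot"]; from scipy.spatial.transform import Rotation as R
    M=R.from_quat([a,b,c_,w]).as_matrix(); p=np.array(s["position"])
    dl=M.T@(np.array([x,y,z+51])-p); cur=np.degrees(np.arctan2(M[1,1],M[0,1])); dy=(yaw-cur+90)%180-90
    print("TCP",p.round(1),"yaw",round(cur,1),"tilt",M[:,2].round(3),"units",(dl/30).round(2),"twist",round(-np.radians(dy)/.5,2))
E
python3 - <<'E'
from h import *
c=camera_params("top")
for u,v in((267,275),(283,261),(291.5,241),(293.5,222),(285,203),(271,188)):
    p=onplane(c,u,v,62); print("mark",p.round(),np.degrees(np.arctan2(p[1]-186,p[0]-541.5)).round(1)%360)
for n,u,v,z in(("lid",379,241,12),("green",363,273,48),("yellow",347,311,48),("fc1",377,336,8),("fc2",420,303,8)): print(n,onplane(c,u,v,z).round())
c=camera_params("scene")
for n,u,v,z in(("lid",285,241,12),("fc1",344,201,8),("reag",213,305,0)): print(n,onplane(c,u,v,z).round())
plan(554,104.5,100)
E
```

```text
mark [445. 128.  62.] 211.0
mark [476.  96.  62.] 233.9
mark [519.  79.  62.] 258.0
mark [560.  76.  62.] 279.5
mark [602.  96.  62.] 303.6
mark [635. 127.  62.] 327.7
lid [ 531. -110.   12.]
green [455. -73.  48.]
yellow [374. -40.  48.]
fc1 [ 324. -106.    8.]
fc2 [ 396. -199.    8.]
lid [ 533. -106.   12.]
fc1 [ 329. -102.    8.]
reag [755. -90.   0.]
TCP [240.4 603.9 292.3] yaw 68.3 tilt [-0. -0. -1.] units [-15.87 -11.6    4.71] twist -0.76
```

Request:
step_arm(
  moves=[
    [[0,0,0],-0.25],
    [[0,0,0],-0.25],
    [[0,0,0],-0.25],
  ],
  claw=1,
)

```text
time_s: 1.42
position: [240.4, 603.9, 292.3]
ee_rot: [-0.0, -0.0, 1.0, -0.0]
force: [1.1, -0.6, -0.3]
width: 87.1
grip_force: 0.0
```

```bash
python3 -c "
from h import *
plan(554,104.5,150)"
```

```text
TCP [240.4 603.9 292.3] yaw 90.0 tilt [-0. -0. -1.] units [-10.45 -16.65   3.04] twist 0.0
```

Request:
step_arm(
  moves=[
    [[-1,-1,0],0],
    [[-1,-1,0],0],
    [[-1,-1,0],0],
    [[-1,-1,0],0],
    [[-1,-1,0],0],
  ],
)

```text
time_s: 2.05
position: [390.7, 452.3, 292.4]
ee_rot: [0.0, 0.002, 1.0, 0.0]
force: [-0.3, -0.1, 0.3]
width: 87.0
grip_force: 0.0
```

Request:
step_arm(
  moves=[
    [[-1,-1,0],0],
    [[-1,-1,0],0],
    [[-1,-1,0],0],
    [[-1,-1,0],0],
    [[-1,-1,0],0],
  ],
)

```text
time_s: 2.68
position: [540.1, 301.7, 292.4]
ee_rot: [0.0, 0.002, 1.0, 0.0]
force: [0.3, -0.1, -0.5]
width: 87.1
grip_force: 0.0
```

Request:
step_arm(
  moves=[
    [[-0.45,-1,0],0],
    [[0,-1,0],0],
    [[0,-1,0],0],
    [[0,-1,0],0],
    [[0,-1,0],0],
  ],
)

```text
time_s: 3.3
position: [552.1, 151.7, 292.4]
ee_rot: [0.0, 0.002, 1.0, 0.0]
force: [0.1, -0.7, 1.1]
width: 86.8
grip_force: 0.0
```

Run:
```python
from h import *
c=camera_params("wrist"); im,d=grab_frame("wrist"); save("w1.png",im); np.savez("pics/w1.npz",im=im,d=d)
W=cloud(c,d)
P=W[sel(W,(440,640),(60,200),(108,126))]
if len(P): print("post",P.mean(0).round(1),P.min(0).round(1),P.max(0).round(1),len(P))
for t,z in(("lever_tip",100),("lever_pivot",60),("cup1",80)):
    for r in spotter.mark_of(t,"wrist"): print(t,round(r["p"],2),np.round(r["position"]),onplane(c,*r["position"],z).round(1))
plan(554,104.5,100)
```

```text
post [551.4 106.  117.6] [543.7  96.8 108. ] [561.2 114.2 120.5] 486
lever_tip 0.71 [260. 225.] [553.1 105.9 100. ]
lever_tip 0.21 [565. 148.] [494.6 337.5 100. ]
lever_pivot 0.78 [357. 201.] [541.8 186.3  60. ]
cup1 0.88 [546. 254.] [585.5 348.9  80. ]
cup1 0.76 [562. 152.] [498.2 348.4  80. ]
cup1 0.7 [447. 253.] [584.3 263.   80. ]
cup1 0.65 [454. 150.] [496.4 261.   80. ]
cup1 0.36 [391. 185.] [525.1 212.   80. ]
TCP [552.2 152.6 292.5] yaw 89.7 tilt [ 0.  0. -1.] units [-0.07 -1.6   4.72] twist -0.01
```

View pics/w1.png

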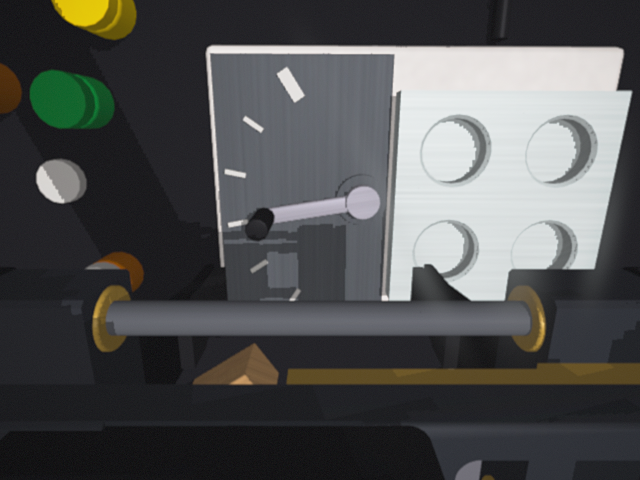

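The wrist view shows the post at (260,225), the pivot at (361,203), the lever resting near the third thin mark, and the stop bar at (290,85). The four cups are visible.

Request:
step_arm(
  moves=[
    [[0,-0.8,0],0],
    [[0,-0.8,1],0],
    [[0,0,1],0],
    [[0,0,1],0],
    [[0,0,1],0],
  ],
)

```text
time_s: 4.12
position: [551.9, 106.3, 171.3]
ee_rot: [0.0, 0.001, 1.0, 0.0]
force: [-0.2, -0.6, -0.3]
width: 87.1
grip_force: 0.0
```

Request:
step_arm(
  moves=[
    [[0,0,0.7],0],
    [[0,0,0],0],
    [[0,0,0],0],
    [[0,0,0],0],
    [[0,0,0],0],
  ],
  claw=0,
  squeeze=12,
)

```text
time_s: 4.75
position: [552.4, 104.9, 152.0]
ee_rot: [0.001, 0.002, 1.0, 0.0]
force: [0.2, -0.3, 0.3]
width: 45.0
grip_force: 0.0
```

Request:
step_arm(
  moves=[
    [[0,0,0],0],
    [[0,0,0],0],
    [[0,0,0],0],
    [[0,0,0],0],
    [[0,0,0],0],
  ],
)

```text
time_s: 5.38
position: [552.0, 104.9, 151.3]
ee_rot: [0.0, 0.002, 1.0, 0.0]
force: [0.3, 0.1, 0.2]
width: 17.3
grip_force: 12.0
```

Run:
```python
from h import *
s=manip.state(); print(s["width"],s["grip_force"],s["force"],s["position"])
C=np.array([541.8,187.5]); p=np.array(s["position"][:2]); v=p-C; r=np.hypot(*v); a0=np.arctan2(v[1],v[0]); print(r,np.degrees(a0)%360)
# grip point along arc down to stop at 211deg (plus extra)
a=np.radians(np.linspace(np.degrees(a0),211-360,8)); q=C+85*np.c_[np.cos(a),np.sin(a)]; q[0]=p
d=np.diff(q,axis=0); print((np.c_[-d[:,0],d[:,1]]/30).round(2).tolist(), q[-1])
```

```text
17.31268210272549 11.999954261700623 [0.31597821 0.07140905 0.15094588] [551.97543303 104.8968637  151.29988592]
83.22750485067813 277.02257816843496
[[0.46, -0.08], [0.46, 0.06], [0.45, 0.13], [0.42, 0.2], [0.38, 0.27], [0.33, 0.33], [0.27, 0.38]] [468.94077944 143.72176363]
```

Request:
step_arm(
  moves=[
    [[0.46,-0.05],0],
    [[0.46,0.06,0],0],
  ],
)

```text
invalid input at $.moves[0][0]: expected 3 numbers
```

Request:
step_arm(
  moves=[
    [[0.46,-0.05,0],0],
    [[0.46,0.06,0],0],
    [[0.45,0.13,0],0],
  ],
)

```text
time_s: 5.75
position: [510.3, 107.8, 151.3]
ee_rot: [0.0, 0.003, 1.0, -0.001]
force: [2.0, -3.2, -0.1]
width: 17.4
grip_force: 12.0
```

Request:
step_arm(
  moves=[
    [[0.42,0.2,0],0],
    [[0.38,0.27,0],0],
    [[0.33,0.33,0],0],
  ],
)

```text
time_s: 6.12
position: [473.8, 128.0, 150.6]
ee_rot: [-0.004, 0.004, 1.0, -0.004]
force: [-13.4, -20.8, 15.1]
width: 17.7
grip_force: 12.0
```

Request:
step_arm(
  moves=[
    [[0.05,-0.08,0],0],
    [[0,0,0],0],
  ],
)

```text
time_s: 6.38
position: [472.6, 128.7, 150.6]
ee_rot: [-0.003, 0.002, 1.0, -0.002]
force: [-9.5, -8.3, 8.4]
width: 17.4
grip_force: 12.0
```

Run:
```python
from h import *
c=camera_params("top"); im,d=grab_frame("top"); save("t2.png",cv2.resize(im[150:300,130:330],None,fx=4,fy=4,interpolation=cv2.INTER_CUBIC))
plan(474,128,100); print(manip.state()["force"])
```

```text
TCP [472.6 128.7 150.6] yaw 89.7 tilt [-0.006 -0.003 -1.   ] units [-0.05 -0.02 -0.02] twist -0.01
[-8.95771476 -7.98327833  8.40990009]
```

View pics/t2.png

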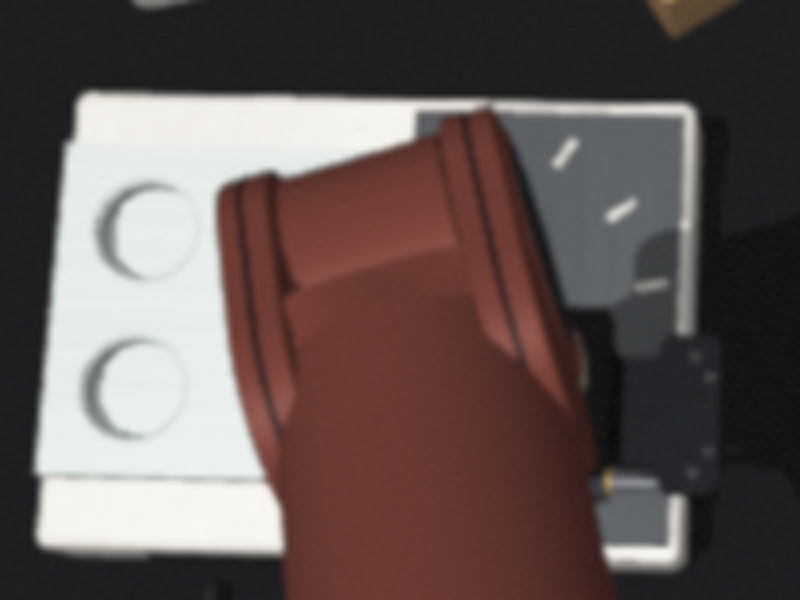

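Request:
step_arm(
  moves=[
    [[0,0,0],0],
    [[0,0,0],0],
    [[0,0,0],0],
    [[0,0,0],0],
    [[0,0,0],0],
  ],
  claw=0.7,
)

```text
time_s: 7.05
position: [475.6, 130.8, 151.3]
ee_rot: [0.0, 0.002, 1.0, -0.0]
force: [-0.0, 0.7, 0.4]
width: 57.4
grip_force: 0.0
```

Request:
step_arm(
  moves=[
    [[0,0,-1],0],
    [[-0.5,0.5,-1],0],
    [[-1,0.5,-1],0],
    [[-1,0,-1],0],
    [[0,0,0],0],
  ],
)

```text
time_s: 7.68
position: [553.0, 160.6, 273.3]
ee_rot: [0.002, 0.002, 1.0, 0.0]
force: [-0.3, 0.4, -0.5]
width: 60.4
grip_force: 0.0
```

Run:
```python
from h import *
c=camera_params("wrist"); im,d=grab_frame("wrist"); save("w2.png",im); np.savez("pics/w2.npz",im=im,d=d)
W=cloud(c,d)
P=W[sel(W,(420,640),(60,200),(108,126))]
if len(P): print("post",P.mean(0).round(1),P.min(0).round(1),P.max(0).round(1),len(P))
for t,z in(("lever_tip",100),("lever_pivot",60)):
    for r in spotter.mark_of(t,"wrist"): print(t,round(r["p"],2),np.round(r["position"]),onplane(c,*r["position"],z).round(1))
plan(470,128,100); print(manip.state()["force"])
```

```text
post [480.2 129.1 118.2] [471.9 120.3 108.1] [488.8 137.3 120.8] 627
lever_tip 0.91 [271. 127.] [480.  128.6 100. ]
lever_pivot 0.96 [351. 201.] [539.7 188.1  60. ]
lever_pivot 0.72 [453. 150.] [498.8 270.   60. ]
TCP [549.8 160.3 270.2] yaw 89.8 tilt [-0.002 -0.001 -1.   ] units [ 2.65 -1.09  3.98] twist -0.01
[-1.1499928   0.04313714 -0.04618786]
```

View pics/w2.png

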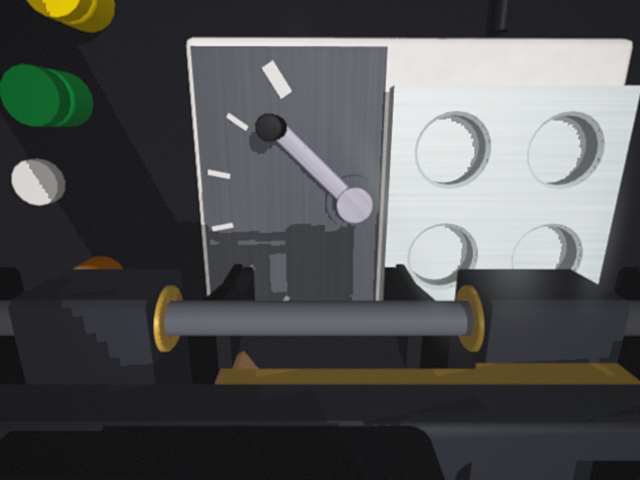

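```bash
python3 -c "
from h import *
plan(480.2,129.1,100)"
```

```text
TCP [549.8 160.3 270.2] yaw 89.8 tilt [-0.002 -0.001 -1.   ] units [ 2.31 -1.05  3.98] twist -0.01
```

Request:
step_arm(
  moves=[
    [[1,-0.5,0],0],
    [[0.9,-0.5,0],0],
    [[0.42,-0.04,1],0],
    [[0,0,1],0],
    [[0,0,1],0],
  ],
)

```text
time_s: 8.45
position: [479.4, 129.4, 179.7]
ee_rot: [-0.001, 0.002, 1.0, 0.0]
force: [-0.1, 0.8, -0.6]
width: 60.6
grip_force: 0.0
```

```bash
python3 -c "
from h import *
plan(480.2,129.1,100)"
```

```text
TCP [479.4 129.4 179.7] yaw 89.8 tilt [-0.001  0.    -1.   ] units [-0.03 -0.01  0.96] twist -0.01
```

Request:
step_arm(
  moves=[
    [[0,0,0.96],0],
    [[0,0,0],0],
    [[0,0,0],0],
    [[0,0,0],0],
    [[0,0,0],0],
  ],
  claw=0,
  squeeze=30,
)

```text
time_s: 9.07
position: [481.1, 129.4, 153.2]
ee_rot: [0.0, 0.002, 1.0, 0.0]
force: [-7.0, -10.5, 6.6]
width: 18.7
grip_force: 5.0
```

Request:
step_arm(
  moves=[
    [[0,0,0],0],
    [[0,0,0],0],
    [[0.18,0.18,0],0],
    [[0.12,0.16,0],0],
    [[0,0,0],0],
  ],
)

```text
time_s: 9.7
position: [471.8, 138.7, 153.0]
ee_rot: [-0.0, 0.003, 1.0, -0.001]
force: [-4.1, -6.0, 9.3]
width: 17.2
grip_force: 30.0
```

Request:
step_arm(
  moves=[
    [[0.06,0.08,0],0],
    [[0.05,0.08,0],0],
    [[0,0,0],0],
  ],
)

```text
time_s: 10.07
position: [468.6, 142.8, 153.0]
ee_rot: [-0.0, 0.003, 1.0, -0.001]
force: [-4.7, -7.8, 8.9]
width: 17.2
grip_force: 30.0
```

Request:
step_arm(
  moves=[
    [[0.05,0.1,0],0],
    [[0,0,0],0],
    [[0,0,0],0],
  ],
)

```text
time_s: 10.45
position: [467.6, 144.1, 153.0]
ee_rot: [-0.0, 0.004, 1.0, -0.002]
force: [-2.2, -14.7, 10.0]
width: 16.9
grip_force: 30.0
```

Request:
step_arm(
  moves=[
    [[0.04,0.1,0],0],
    [[0,0,0],0],
    [[0,0,0],0],
  ],
)

```text
time_s: 10.82
position: [467.3, 144.4, 152.9]
ee_rot: [0.0, 0.005, 1.0, -0.003]
force: [1.9, -24.2, 11.0]
width: 16.9
grip_force: 30.0
```

Request:
step_arm(
  moves=[
    [[0,-0.15,0],0],
    [[0,0,0],0],
    [[0,0,0],0],
    [[0,0,0],0],
    [[0,0,0],0],
  ],
  claw=0.8,
)

```text
time_s: 11.45
position: [465.9, 146.4, 152.4]
ee_rot: [-0.0, 0.002, 1.0, 0.0]
force: [-0.3, -0.2, -0.1]
width: 58.9
grip_force: 0.0
```

Request:
step_arm(
  moves=[
    [[0,0,-1],0],
    [[0,0,-1],0],
    [[-1,-1,-1],0],
    [[-1,-1,-0.5],0],
    [[-0.5,-1,0],0],
  ],
)

```text
time_s: 12.08
position: [542.4, 55.0, 258.9]
ee_rot: [0.001, 0.002, 1.0, 0.0]
force: [1.1, -0.1, -0.7]
width: 69.6
grip_force: 0.0
```

Request:
step_arm(
  moves=[
    [[0,-1,0],0],
    [[0,-1,0],0],
    [[0,-1,0],0],
    [[0,-1,0],0],
    [[0,-1,0],0],
  ],
)

```text
time_s: 12.7
position: [540.1, -94.9, 257.5]
ee_rot: [0.0, 0.002, 1.0, 0.0]
force: [0.9, -0.5, 0.3]
width: 69.7
grip_force: 0.0
```

```bash
cat >> h.py <<'E'
def wjars(pts,n="wrist"):
    c=camera_params(n); im,d=grab_frame(n); W=cloud(c,d)
    for x,y,z in pts: print(n,"jar",circ(W,im,(x-40,x+40),(y-40,y+40),(z-6,z+8)))
    return c,im,d,W
E
python3 - <<'E'
from h import *
c,im,d,W=wjars([(442.5,-161,48),(633,-66.5,48)]); save("w3.png",im)
for r in spotter.mark_of("jar1","wrist"): print(round(r["p"],2),np.round(r["position"]),onplane(c,*r["position"],0).round(1))
c,im,d,W=wjars([(442.5,-161,48),(633,-66.5,48)],"top")
P=W[sel(W,(440,640),(60,200),(108,126))]
if len(P): print("post",P.mean(0).round(1),len(P))
plan(442.5,-161,39)
E
```

```text
wrist jar (array([ 440.2, -160. ]), 23.9, array([ 440. , -159.6,   48.7]), 3227, array([235., 234., 232.]))
wrist jar (array([631.3, -66.1]), 24.3, array([612.6, -66.1,  48.3]), 413, array([210., 208., 206.]))
0.95 [347. 296.] [634.1 -65.9   0. ]
0.6 [245.  99.] [ 441.6 -160.2    0. ]
0.58 [346. 112.] [453.1 -69.7   0. ]
0.57 [382.  15.] [375.  -40.8   0. ]
top jar 0
top jar (array([652.6, -59.4]), 9.2, array([651.9, -61.6,  48.6]), 23, array([192., 188., 183.]))
post [469.2 141.8 117.8] 66
TCP [539.9 -95.7 257.5] yaw 89.6 tilt [-0. -0. -1.] units [ 3.23 -2.2   5.58] twist -0.01
```

View pics/w3.png

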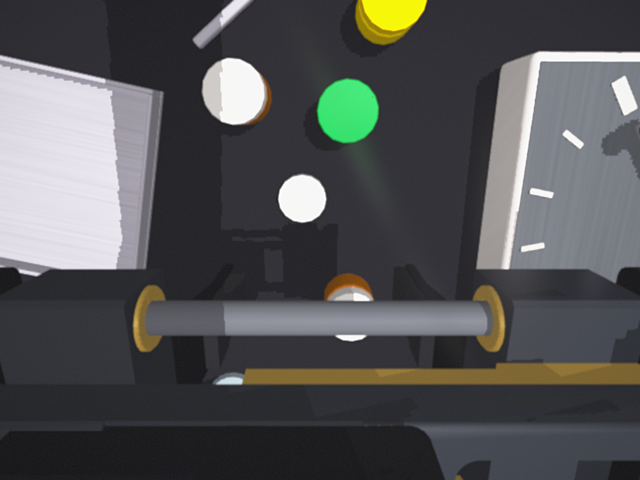

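The wrist view shows jar A at (233,92) close to the forceps tip (200,45), green at (348,110), the spare lid at (302,197), jar B at (350,310) partly behind the gripper, and the tray at left.

Request:
step_arm(
  moves=[
    [[1,-0.7,0],0],
    [[1,-0.7,0],0],
    [[1,-0.7,0],0],
    [[0.28,-0.05,1],0],
    [[0,0,1],0],
  ],
  claw=0.8,
)

```text
time_s: 13.48
position: [441.3, -157.5, 197.2]
ee_rot: [0.001, 0.002, 1.0, 0.0]
force: [0.9, 0.8, -0.5]
width: 69.8
grip_force: 0.0
```

```bash
python3 -c "
from h import *
plan(441,-160.5,39)"
```

```text
TCP [ 441.3 -157.5  197.2] yaw 89.8 tilt [ 0.002  0.001 -1.   ] units [ 0.02 -0.1   3.57] twist -0.01
```

Request:
step_arm(
  moves=[
    [[0.02,-0.1,0.9],0],
    [[0,0,0.9],0],
    [[0,0,0.9],0],
    [[0,0,0.87],0],
    [[0,0,0],0],
  ],
)

```text
time_s: 14.1
position: [439.9, -160.1, 89.0]
ee_rot: [-0.002, 0.001, 1.0, 0.0]
force: [-0.7, -0.5, -0.2]
width: 69.9
grip_force: 0.0
```

Request:
step_arm(
  moves=[
    [[0,0,0],0],
    [[0,0,0],0],
    [[0,0,0],0],
    [[0,0,0],0],
    [[0,0,0],0],
  ],
  claw=0,
  squeeze=20,
)

```text
time_s: 14.72
position: [441.4, -161.2, 91.1]
ee_rot: [0.001, 0.002, 1.0, 0.0]
force: [-1.8, 1.4, 7.6]
width: 47.5
grip_force: 20.0
```

```bash
python3 -c "
from h import *
print(manip.state()['force'])
plan(441,-160.5,39)"
```

```text
[-1.75214369  1.38159431  7.63865835]
TCP [ 441.4 -161.2   91.1] yaw 89.8 tilt [ 0.001  0.    -1.   ] units [0.01 0.02 0.04] twist -0.01
```

Request:
step_arm(
  moves=[
    [[0,0,-0.5],0],
    [[0,0,-1],0],
    [[0,0,-1],0],
    [[0,0,-1],0],
    [[0,0,-1],0],
  ],
)

```text
time_s: 15.35
position: [440.5, -161.5, 227.2]
ee_rot: [0.0, 0.002, 1.0, -0.0]
force: [0.0, -0.2, -1.5]
width: 47.4
grip_force: 20.0
```

```bash
cat >> h.py <<'E'
def cups(c,d):
    W=cloud(c,d); m=sel(W,(440,650),(205,410),(77.5,84)).astype(np.uint8)
    m=cv2.morphologyEx(m,cv2.MORPH_CLOSE,np.ones((3,3)))
    cs,h=cv2.findContours(m,cv2.RETR_CCOMP,cv2.CHAIN_APPROX_NONE); out=[]
    for q,hh in zip(cs,h[0]):
        if hh[3]>=0 and len(q)>25:
            P=np.array([onplane(c,u,v,80)[:2] for u,v in q[:,0]]).astype(np.float32)
            A=np.c_[2*P,np.ones(len(P))]; s=np.linalg.lstsq(A,(P**2).sum(1),rcond=None)[0]
            out.append((s[:2].round(1).tolist(),round(float(np.sqrt(s[2]+s[0]**2+s[1]**2)),1)))
    return out
E
python3 - <<'E'
from h import *
for n in("top","scene"): print(n,cups(camera_params(n),np.load(f"pics/{n}0.npz")["d"]))
plan(500,346,150)
E
```

```text
top [([499.9, 259.5], 27.4), ([500.1, 344.7], 27.0), ([584.5, 259.2], 27.1), ([584.6, 343.5], 26.8)]
scene [([586.8, 345.5], 27.5), ([586.3, 260.8], 27.4), ([501.8, 346.1], 27.9), ([501.6, 261.1], 27.9)]
TCP [ 440.5 -161.5  227.2] yaw 89.8 tilt [ 0.001 -0.    -1.   ] units [-1.91 16.93  0.87] twist -0.01
```

Request:
step_arm(
  moves=[
    [[-1,1,-0.5],0],
    [[-1,1,-0.5],0],
    [[-1,1,0],0],
    [[-1,1,0],0],
    [[-0.5,1,0],0],
  ],
)

```text
time_s: 15.98
position: [577.3, -10.8, 256.1]
ee_rot: [0.0, 0.002, 1.0, -0.0]
force: [-0.0, -0.6, -1.7]
width: 47.5
grip_force: 20.0
```

Request:
step_arm(
  moves=[
    [[0,1,0],0],
    [[0,1,0],0],
    [[0,1,0],0],
    [[0,1,0],0],
    [[0,1,0],0],
  ],
)

```text
time_s: 16.6
position: [576.8, 138.8, 256.3]
ee_rot: [0.0, 0.002, 1.0, -0.0]
force: [-0.8, 0.0, -0.7]
width: 47.7
grip_force: 20.0
```

Request:
step_arm(
  moves=[
    [[0,1,0],0],
    [[0,1,0],0],
    [[0,1,0],0],
    [[0,1,0],0],
    [[0,1,0],0],
  ],
)

```text
time_s: 17.23
position: [577.4, 288.8, 256.3]
ee_rot: [0.0, 0.002, 1.0, -0.0]
force: [1.2, 0.2, -1.0]
width: 47.8
grip_force: 20.0
```

Run:
```python
from h import *
c=camera_params("wrist"); im,d=grab_frame("wrist"); save("w4.png",im); print(cups(c,d))
W=cloud(c,d); P=W[sel(W,(420,640),(60,200),(108,126))]
if len(P): print("post",P.mean(0).round(1))
s=manip.state(); x,y,z=s["position"]; P=W[sel(W,(x-35,x+35),(y-30,y+30),(z-51-5,z-51+18))]; print(len(P), P.min(0) if len(P) else "", P.max(0) if len(P) else "")
plan(501,345.5,150); print(s["width"],s["force"])
```

```text
[([498.6, 346.4], 26.0), ([497.9, 262.2], 26.0)]
post [468.5 146.2 117. ]
7584 [551.74991741 264.08172746 199.99875372] [600.09775812 324.03364781 222.96212546]
TCP [576.2 294.1 256. ] yaw 90.0 tilt [-0.     0.002 -1.   ] units [2.5  1.71 1.84] twist 0.0
47.426758840750644 [-2.06368533  4.42723109 -1.56305886]
```

View pics/w4.png

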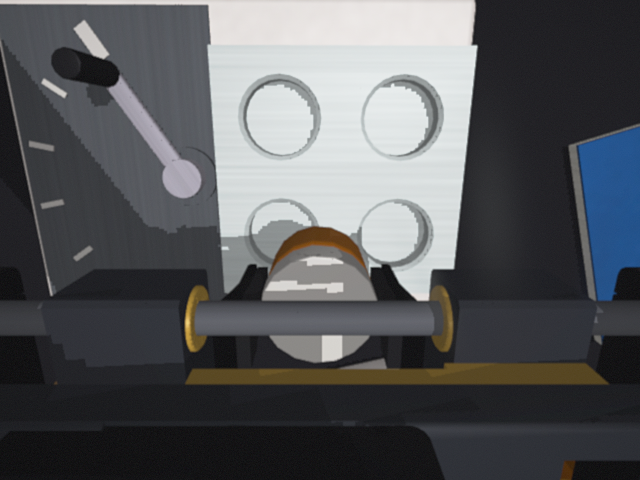

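The wrist view shows jar A held at (318,300) and the cups at (280,115), (402,117), (283,232) and (396,232), all empty. The lever is at the stop bar (92,40).

Request:
step_arm(
  moves=[
    [[0.84,0.58,0],0],
    [[0.84,0.57,0],0],
    [[0.84,0.57,0],0],
    [[0,0,0.8],0],
    [[0,0,0],0],
  ],
)

```text
time_s: 17.9
position: [501.2, 339.4, 230.6]
ee_rot: [-0.001, 0.002, 1.0, -0.001]
force: [-0.4, 0.7, -0.6]
width: 47.3
grip_force: 20.0
```

```bash
python3 -c "
from h import *
plan(499.8,345.6,104.1)"
```

```text
TCP [501.2 339.4 230.6] yaw 89.8 tilt [-0.002 -0.002 -1.   ] units [0.04 0.21 2.52] twist -0.01
```

Request:
step_arm(
  moves=[
    [[0.05,0.21,0.6],0],
    [[0,0,0.6],0],
    [[0,0,0.4],0],
    [[0,0,0],0],
  ],
)

```text
time_s: 18.4
position: [500.3, 345.8, 181.9]
ee_rot: [-0.001, 0.002, 1.0, -0.001]
force: [-0.2, 0.3, -1.0]
width: 47.3
grip_force: 20.0
```

```bash
python3 -c "
from h import *
plan(499.8,345.6,104.1)"
```

```text
TCP [500.3 345.8 181.9] yaw 89.8 tilt [-0.002 -0.002 -1.   ] units [ 0.02 -0.    0.89] twist -0.01
```

Request:
step_arm(
  moves=[
    [[0.02,0,0.3],0],
    [[0,0,0.2],0],
    [[0,0,0.15],0],
    [[0,0,0],0],
  ],
)

```text
time_s: 18.9
position: [499.9, 346.3, 163.5]
ee_rot: [-0.0, 0.002, 1.0, -0.0]
force: [-0.3, -0.3, -1.4]
width: 47.6
grip_force: 20.0
```

Request:
step_arm(
  moves=[
    [[0,0,0.15],0],
    [[0,0,0.1],0],
    [[0,0,0.03],0],
    [[0,0,0],0],
  ],
)

```text
time_s: 19.4
position: [500.1, 346.4, 155.5]
ee_rot: [0.0, 0.002, 1.0, 0.0]
force: [-0.4, -0.0, -1.3]
width: 47.5
grip_force: 20.0
```

Request:
step_arm(
  moves=[
    [[0,0,0],0],
    [[0,0,0],0],
    [[0,0,0],0],
    [[0,0,-0.5],0],
    [[0,0,-1],0],
  ],
  claw=0.8,
)

```text
time_s: 20.02
position: [499.6, 346.1, 200.8]
ee_rot: [-0.001, 0.002, 1.0, -0.001]
force: [-0.1, -0.0, -0.3]
width: 69.3
grip_force: 0.0
```

Request:
step_arm(
  moves=[
    [[-1,-1,-1],0],
    [[-1,-1,0],0],
    [[-1,-1,0],0],
    [[-1,-1,0],0],
    [[-1,-1,0],0],
  ],
)

```text
time_s: 20.65
position: [650.6, 195.0, 231.9]
ee_rot: [0.001, 0.002, 1.0, 0.0]
force: [0.9, 0.3, 0.7]
width: 69.5
grip_force: 0.0
```

Request:
step_arm(
  moves=[
    [[-1,-1,-0.5],0],
    [[-0.5,-1,0],0],
    [[0,-1,0],0],
    [[0,-1,0],0],
    [[0,-1,0],0],
  ],
)

```text
time_s: 21.28
position: [694.1, 44.7, 246.7]
ee_rot: [0.0, 0.002, 1.0, 0.0]
force: [0.7, -1.0, 0.6]
width: 69.8
grip_force: 0.0
```

Run:
```python
from h import *
c,im,d,W=wjars([(632.5,-66.3,48),(500,346,112)]); save("w5.png",im)
for r in spotter.mark_of("jar1","wrist"): print(round(r["p"],2),np.round(r["position"]),onplane(c,*r["position"],0).round(1))
c,im,d,W=wjars([(632.5,-66.3,48),(500,346,112)],"top");save("t5.png",im)
c,im,d,W=wjars([(632.5,-66.3,48),(500,346,112)],"scene");save("s5.png",im)
P=W[sel(W,(440,640),(60,200),(105,126))]; print("post",P.mean(0).round(1),len(P))
plan(632.1,-66.5,100)
```

```text
wrist jar (array([631.6, -65.5]), 24.0, array([631.2, -64.6,  48.6]), 3196, array([174., 171., 169.]))
wrist jar 0
0.84 [195. 143.] [633.7 -64.6   0. ]
top jar (array([632.8, -67.3]), 24.0, array([632.1, -68.1,  48.4]), 373, array([166., 165., 160.]))
top jar (array([500.2, 345.1]), 24.4, array([499.5, 343.8, 112.5]), 440, array([222., 222., 217.]))
scene jar (array([635.2, -65.5]), 24.7, array([636.3, -64. ,  47. ]), 305, array([161., 164., 158.]))
scene jar (array([500.7, 345.9]), 24.6, array([502.3, 346.1, 110.6]), 529, array([216., 219., 214.]))
post [472.2 144.1 113.8] 81
TCP [694.1  45.3 246.5] yaw 89.7 tilt [ 0.001  0.    -1.   ] units [ 2.05 -3.74  3.18] twist -0.01
```

View pics/s5.png

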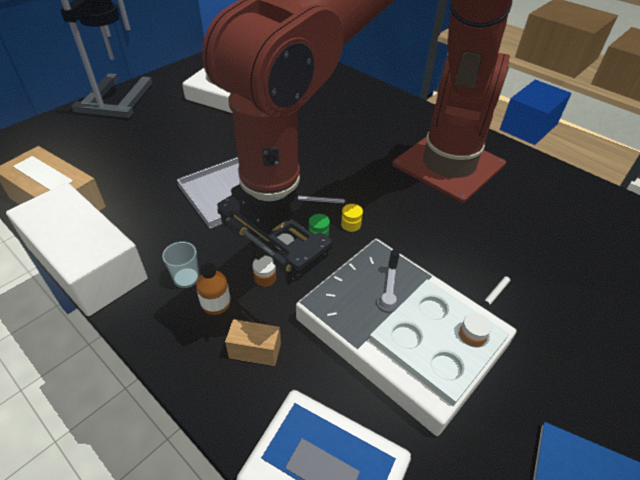

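The scene view shows jar A seated upright in the near-right cup (475,330) and the lever at the stop. Jar B is unmoved at (264,270).

Request:
step_arm(
  moves=[
    [[0.7,-1,0],0],
    [[0.7,-1,0],0],
    [[0.65,-1,0],0],
    [[0,-0.74,0],0],
    [[0,0,1],0],
  ],
)

```text
time_s: 22.1
position: [633.4, -67.5, 218.3]
ee_rot: [0.003, 0.003, 1.0, -0.0]
force: [1.2, 0.7, -1.1]
width: 69.8
grip_force: 0.0
```

```bash
python3 -c "
from h import *
plan(632.3,-66.3,40)"
```

```text
TCP [633.4 -67.5 218.3] yaw 89.7 tilt [ 0.006 -0.    -1.   ] units [0.06 0.04 4.24] twist -0.01
```

Request:
step_arm(
  moves=[
    [[0.03,0.03,1],0],
    [[0,0,1],0],
    [[0,0,1],0],
    [[0,0,1],0],
    [[0,0,0.23],0],
  ],
)

```text
time_s: 22.72
position: [630.4, -63.7, 87.0]
ee_rot: [-0.001, 0.001, 1.0, 0.0]
force: [0.2, -0.4, -0.7]
width: 69.7
grip_force: 0.0
```

Request:
step_arm(
  moves=[
    [[0,0,0],0],
    [[0,0,0],0],
    [[0,0,0],0],
    [[0,0,0],0],
    [[0,0,0],0],
  ],
  claw=0,
)

```text
time_s: 23.35
position: [631.8, -65.5, 89.8]
ee_rot: [0.001, 0.002, 1.0, 0.0]
force: [-1.3, -0.1, 6.3]
width: 47.6
grip_force: 20.0
```

Request:
step_arm(
  moves=[
    [[0,0,-0.5],0],
    [[0,0,-1],0],
    [[0,0,-1],0],
    [[0,0,-1],0],
    [[0,0,-1],0],
  ],
)

```text
time_s: 23.98
position: [630.8, -65.5, 225.4]
ee_rot: [0.0, 0.002, 1.0, 0.0]
force: [0.4, 0.3, -1.5]
width: 47.9
grip_force: 20.0
```

```bash
python3 -c "
from h import *
plan(584.5,260.8,190)"
```

```text
TCP [630.8 -65.5 225.4] yaw 89.8 tilt [ 0.  0. -1.] units [ 1.59 10.87 -0.52] twist -0.01
```

Request:
step_arm(
  moves=[
    [[0.1,1,-0.5],0],
    [[0.2,1,0],0],
    [[0.2,1,0],0],
    [[0.2,1,0],0],
    [[0.2,1,0],0],
  ],
)

```text
time_s: 24.6
position: [604.2, 85.5, 239.3]
ee_rot: [0.0, 0.002, 1.0, -0.0]
force: [0.6, -0.4, -1.9]
width: 47.4
grip_force: 20.0
```

Request:
step_arm(
  moves=[
    [[0.2,1,0],0],
    [[0.2,1,0],0],
    [[0.2,1,0],0],
    [[0.2,1,0],0],
    [[0.1,1,0],0],
  ],
)

```text
time_s: 25.22
position: [577.8, 235.6, 239.4]
ee_rot: [0.0, 0.002, 1.0, 0.0]
force: [0.3, -0.2, -1.8]
width: 47.5
grip_force: 20.0
```

Request:
step_arm(
  moves=[
    [[0,0.7,0.5],0],
    [[0,0.17,0.5],0],
    [[0,0,0.5],0],
    [[0,0,0],0],
  ],
)

```text
time_s: 25.72
position: [577.9, 258.9, 191.5]
ee_rot: [-0.001, 0.003, 1.0, -0.001]
force: [-0.5, -0.3, -1.3]
width: 47.4
grip_force: 20.0
```

```bash
python3 -c "
from h import *
plan(584,260.8,103)"
```

```text
TCP [577.9 258.9 191.5] yaw 89.7 tilt [-0.003 -0.002 -1.   ] units [-0.21  0.07  1.25] twist -0.01
```

Request:
step_arm(
  moves=[
    [[-0.2,0.05,0],0],
    [[0,0,0.3],0],
    [[0,0,0.2],0],
    [[0,0,0],0],
    [[0,0,0],0],
  ],
)

```text
time_s: 26.35
position: [584.4, 262.4, 178.7]
ee_rot: [0.0, 0.002, 1.0, 0.0]
force: [-0.3, 1.1, -2.1]
width: 47.5
grip_force: 20.0
```

```bash
python3 -c "
from h import *
plan(584,260.8,103)"
```

```text
TCP [584.4 262.4 178.7] yaw 89.8 tilt [ 0.  0. -1.] units [ 0.01 -0.05  0.82] twist -0.01
```

Request:
step_arm(
  moves=[
    [[0.01,-0.04,0.2],0],
    [[0,0,0.15],0],
    [[0,0,0.15],0],
    [[0,0,0],0],
    [[0,0,0],0],
  ],
)

```text
time_s: 26.98
position: [584.1, 261.2, 163.6]
ee_rot: [0.0, 0.002, 1.0, -0.0]
force: [1.9, 0.3, -2.4]
width: 47.5
grip_force: 20.0
```

Inside the mouth with no contact load, so I continue down.

Request:
step_arm(
  moves=[
    [[0,0,0.15],0],
    [[0,0,0.12],0],
    [[0,0,0.03],0],
    [[0,0,0],0],
  ],
)

```text
time_s: 27.48
position: [584.0, 261.2, 154.5]
ee_rot: [-0.0, 0.002, 1.0, -0.0]
force: [-0.0, 0.5, -1.7]
width: 47.5
grip_force: 20.0
```

Request:
step_arm(
  moves=[
    [[0,0,0],0],
    [[0,0,0],0],
    [[0,0,0],0],
    [[0,0,-0.5],0],
    [[0,0,-1],0],
  ],
  claw=0.8,
)

```text
time_s: 28.1
position: [583.6, 260.9, 199.9]
ee_rot: [-0.001, 0.002, 1.0, -0.001]
force: [-0.1, 0.1, 0.6]
width: 69.4
grip_force: 0.0
```

Request:
step_arm(
  moves=[
    [[0,-1,-1],0],
    [[0,-1,-0.5],0],
    [[0,0,0],-0.33],
    [[0,0,0],-0.33],
    [[0,0,0],-0.33],
  ],
)

```text
time_s: 28.72
position: [584.0, 201.1, 246.0]
ee_rot: [0.001, -0.246, 0.969, 0.0]
force: [0.6, -0.1, 0.2]
width: 69.5
grip_force: 0.0
```

Request:
step_arm(
  moves=[
    [[0,0,0],-0.33],
    [[0,0,0],-0.33],
    [[0,0,0],-0.33],
    [[0,0,0],-0.33],
    [[0,0,0],-0.3],
  ],
)

```text
time_s: 29.35
position: [584.1, 201.1, 245.9]
ee_rot: [0.001, -0.608, 0.794, -0.0]
force: [-0.0, 0.9, 0.8]
width: 69.7
grip_force: 0.0
```

Run:
```python
from h import *
for n in("top","scene"):
    c,im,d,W=wjars([(500,346,112),(584.5,261,112)],n)
    P=W[sel(W,(440,640),(60,200),(105,126))]; print("post",P.mean(0).round(1) if len(P) else "",len(P))
c,im,d,W=wjars([(500,346,112)]); P=W[sel(W,(420,640),(60,200),(105,126))]; print("post",P.mean(0).round(1) if len(P) else "",len(P))
plan(468,144.2,101,165)
```

```text
top jar 0
top jar 0
post [468.9 141.5 117.5] 69
scene jar (array([501. , 345.4]), 24.9, array([503. , 346.2, 110.6]), 526, array([212., 216., 210.]))
scene jar (array([586.2, 259.9]), 24.8, array([587.2, 261.2, 110.8]), 529, array([214., 218., 212.]))
post [473.8 149.7 106.5] 8
wrist jar 0
post [470.  143.6 116.9] 1040
TCP [584.1 201.1 245.6] yaw 164.4 tilt [ 0.001  0.    -1.   ] units [2.87 3.22 3.11] twist -0.02
```

Request:
step_arm(
  moves=[
    [[0.95,1,0],0],
    [[0.95,1,0],0],
    [[0.95,1,0],0],
    [[0.02,0.18,1],0],
    [[0,0,0],0],
  ],
)

```text
time_s: 30.12
position: [467.7, 143.2, 213.8]
ee_rot: [-0.001, -0.605, 0.797, 0.0]
force: [0.9, 0.3, 0.6]
width: 69.7
grip_force: 0.0
```

Run:
```python
from h import *
plan(468.7,144,102,165)
```

```text
TCP [467.7 143.2 213.8] yaw 164.4 tilt [-0.002 -0.001 -1.   ] units [-0.04 -0.03  2.03] twist -0.02
```

Request:
step_arm(
  moves=[
    [[-0.03,-0.03,0.9],0],
    [[0,0,0.9],0],
    [[0,0,0.2],0],
    [[0,0,0],0],
    [[0,0,0],0],
  ],
  claw=0.3,
)

```text
time_s: 30.75
position: [470.8, 144.5, 155.8]
ee_rot: [0.001, -0.605, 0.796, -0.0]
force: [0.1, 0.2, -0.1]
width: 29.8
grip_force: 0.0
```

Request:
step_arm(
  moves=[
    [[0,0,0],0],
    [[0,0,0],0],
    [[0,0,0],0],
    [[0,0,0],0],
  ],
  claw=0,
  squeeze=20,
)

```text
time_s: 31.25
position: [469.9, 144.2, 155.1]
ee_rot: [-0.0, -0.606, 0.796, 0.0]
force: [-3.7, -1.7, 6.0]
width: 17.4
grip_force: 20.0
```

```bash
cat > arc.py <<'E'
from h import *
import sys
from scipy.spatial.transform import Rotation as R
C=np.array([541.,188.])
def arc(a1,n):
    s=manip.state(); w,a,b,c_=s["ee_rot"]; M=R.from_quat([a,b,c_,w]).as_matrix(); p=np.array(s["position"]); v=p[:2]-C
    a0=np.degrees(np.arctan2(v[1],v[0]))%360; print("p",p.round(1),"r",np.hypot(*v).round(1),"ang",a0.round(1),"F",np.round(s["force"],1),s["width"],s["grip_force"])
    t=np.radians(np.linspace(a0,a1,n+1)); q=C+np.hypot(*v)*np.c_[np.cos(t),np.sin(t)]
    d=np.c_[np.diff(q,axis=0),np.zeros(n)]@M/30; print(d[:,:2].round(2).tolist())
arc(float(sys.argv[1]),int(sys.argv[2]))
E
python3 arc.py 279.4 12
```

```text
p [469.9 144.2 155.1] r 83.5 ang 211.6 F [-3.7 -1.7  6. ] 17.360149307558704 19.998398129828274
[[0.18, -0.21], [0.16, -0.23], [0.13, -0.24], [0.11, -0.25], [0.08, -0.26], [0.06, -0.27], [0.03, -0.27], [0.0, -0.27], [-0.02, -0.27], [-0.05, -0.27], [-0.08, -0.26], [-0.1, -0.25]]
```

Request:
step_arm(
  moves=[
    [[0.18,-0.21,0],0],
    [[0.16,-0.23,0],0],
    [[0.13,-0.24,0],0],
    [[0.11,-0.25,0],0],
  ],
)

```text
time_s: 31.75
position: [491.3, 119.3, 154.9]
ee_rot: [-0.001, -0.606, 0.796, 0.0]
force: [-9.6, -4.4, 11.3]
width: 17.0
grip_force: 20.0
```

```bash
python3 arc.py 279.7 8
```

```text
p [491.3 119.3 154.9] r 84.8 ang 234.1 F [-9.6 -4.4 11.3] 17.039289943133266 19.992953846231103
[[0.09, -0.27], [0.06, -0.28], [0.03, -0.28], [0.0, -0.28], [-0.03, -0.28], [-0.05, -0.28], [-0.08, -0.27], [-0.11, -0.26]]
```

Request:
step_arm(
  moves=[
    [[0.1,-0.27,0],0],
    [[0.07,-0.28,0],0],
    [[0.04,-0.28,0],0],
    [[0.01,-0.28,0],0],
  ],
)

```text
time_s: 32.25
position: [522.1, 104.4, 154.8]
ee_rot: [-0.001, -0.606, 0.796, 0.0]
force: [-6.6, -2.5, 7.1]
width: 17.5
grip_force: 20.0
```

```bash
python3 arc.py 279.7 4
```

```text
p [522.1 104.4 154.8] r 85.7 ang 257.3 F [-6.6 -2.5  7.1] 17.519702845625513 19.995531756430864
[[-0.03, -0.28], [-0.05, -0.27], [-0.08, -0.27], [-0.11, -0.26]]
```

Request:
step_arm(
  moves=[
    [[-0.03,-0.28,0],0],
    [[-0.05,-0.27,0],0],
    [[-0.08,-0.27,0],0],
    [[-0.1,-0.26,0],0],
    [[0,0,0],0],
  ],
)

```text
time_s: 32.88
position: [556.3, 103.5, 154.8]
ee_rot: [0.0, -0.606, 0.796, -0.0]
force: [-0.9, -1.4, 3.9]
width: 16.9
grip_force: 20.0
```

```bash
python3 arc.py 279.7 1
```

```text
p [556.3 103.5 154.8] r 85.9 ang 280.3 F [-0.9 -1.4  3.9] 16.943206757473465 20.000090561807156
[[0.01, 0.03]]
```

Request:
step_arm(
  moves=[
    [[0,0,0],0],
    [[0,0,0],0],
    [[0,0,0],0],
    [[0,0,0],0],
    [[0,0,0],0],
  ],
  claw=0.6,
)

```text
time_s: 33.5
position: [555.9, 103.7, 154.5]
ee_rot: [-0.0, -0.606, 0.796, -0.0]
force: [0.5, -0.2, -0.4]
width: 50.8
grip_force: 0.0
```

Request:
step_arm(
  moves=[
    [[0,0,-1],0],
    [[0,0,-1],0],
    [[-1,0,-1],0],
    [[-1,0,-1],0],
    [[-0.5,0,0],0],
  ],
)

```text
time_s: 34.12
position: [577.0, 178.2, 277.1]
ee_rot: [0.002, -0.606, 0.795, -0.0]
force: [0.8, -0.8, -0.6]
width: 52.2
grip_force: 0.0
```

Run:
```python
from h import *
c=camera_params("wrist"); im,d=grab_frame("wrist"); save("w6.png",im); np.savez("pics/w6.npz",im=im,d=d)
W=cloud(c,d); P=W[sel(W,(420,640),(60,200),(112,124))]; print("post",P.mean(0).round(1) if len(P) else "",len(P))
for t,z in(("lever_tip",100),("lever_pivot",60)):
    for r in spotter.mark_of(t,"wrist"): print(t,round(r["p"],2),np.round(r["position"]),onplane(c,*r["position"],z).round(1))
# thin marks: bright pixels on deck plane
m=(sel(W,(420,660),(60,180),(55,66))&(im.min(-1)>150)).astype(np.uint8)
n,l,st,ce=cv2.connectedComponentsWithStats(m)
for i in range(1,n):
    if st[i,4]>25:
        p=onplane(c,*ce[i],60); print("mark",p[:2].round(1),st[i,4],(np.degrees(np.arctan2(p[1]-188,p[0]-541))%360).round(1))
print(manip.state()["time_s"])
```

```text
post [555.6 105.8 118.6] 585
lever_tip 0.64 [324. 120.] [552.7 105.5 100. ]
lever_pivot 0.66 [360. 216.] [542.5 189.   60. ]
mark [550.7  74.1] 1851 274.9
mark [420.3 134.4] 201 203.9
mark [516.2  79.4] 157 257.1
mark [474.9  97.1] 155 234.0
mark [561.1  78.1] 139 280.4
mark [443.9 129.5] 479 211.0
mark [601.8  97.3] 87 303.8
mark [633.8 128.1] 58 327.2
34.275
```

View pics/w6.png

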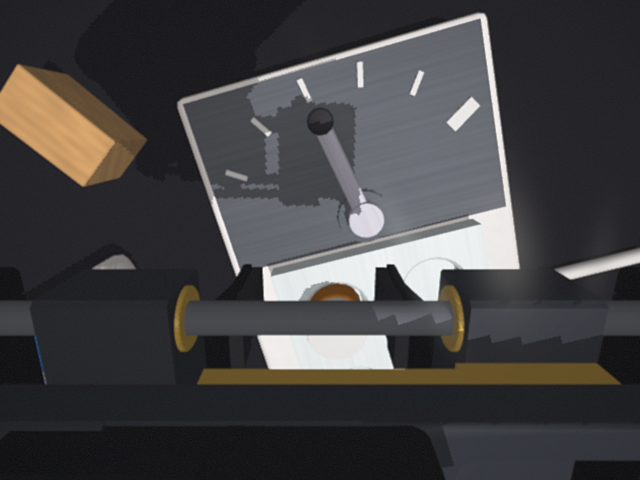

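The lever post at (320,120) lines up with the third thin mark (304,90): measured 280.1° against 280.4° for the mark. Now I wait.

Request:
step_arm(
  moves=[
    [[0,0,0],0],
    [[0,0,0],0],
    [[0,0,0],0],
    [[0,0,0],0],
    [[0,0,0],0],
  ],
)

```text
time_s: 34.9
position: [575.9, 175.9, 274.6]
ee_rot: [-0.0, -0.606, 0.796, -0.0]
force: [0.4, 0.7, 0.7]
width: 52.7
grip_force: 0.0
```

Request:
step_arm(
  moves=[
    [[0,0,0],0],
    [[0,0,0],0],
    [[0,0,0],0],
    [[0,0,0],0],
    [[0,0,0],0],
  ],
)

```text
time_s: 35.52
position: [575.9, 176.0, 274.5]
ee_rot: [-0.0, -0.606, 0.796, 0.0]
force: [-0.3, -0.2, 0.9]
width: 52.0
grip_force: 0.0
```

Request:
step_arm(
  moves=[
    [[0,0,0],0],
    [[0,0,0],0],
    [[0,0,0],0],
    [[0,0,0],0],
    [[0,0,0],0],
  ],
)

```text
time_s: 36.15
position: [575.9, 175.9, 274.5]
ee_rot: [-0.0, -0.606, 0.796, -0.0]
force: [0.3, 0.4, -0.3]
width: 52.5
grip_force: 0.0
```

Request:
step_arm(
  moves=[
    [[0,0,0],0],
    [[0,0,0],0],
    [[0,0,0],0],
    [[0,0,0],0],
    [[0,0,0],0],
  ],
)

```text
time_s: 36.78
position: [575.9, 176.0, 274.6]
ee_rot: [-0.0, -0.606, 0.796, 0.0]
force: [-0.4, -0.0, 0.4]
width: 52.3
grip_force: 0.0
```

Request:
step_arm(
  moves=[
    [[0,0,0],0],
    [[0,0,0],0],
    [[0,0,0],0],
    [[0,0,0],0],
    [[0,0,0],0],
  ],
)

```text
time_s: 37.4
position: [575.9, 176.0, 274.5]
ee_rot: [-0.0, -0.606, 0.796, -0.0]
force: [-0.2, -0.3, -1.0]
width: 52.5
grip_force: 0.0
```

Request:
step_arm(
  moves=[
    [[0,0,0],0],
    [[0,0,0],0],
    [[0,0,0],0],
    [[0,0,0],0],
    [[0,0,0],0],
  ],
)

```text
time_s: 38.02
position: [575.9, 176.0, 274.5]
ee_rot: [-0.0, -0.606, 0.796, 0.0]
force: [0.7, -0.3, 0.0]
width: 51.9
grip_force: 0.0
```

Request:
step_arm(
  moves=[
    [[0,0,0],0],
    [[0,0,0],0],
    [[0,0,0],0],
    [[0,0,0],0],
    [[0,0,0],0],
  ],
)

```text
time_s: 38.65
position: [576.0, 176.0, 274.6]
ee_rot: [-0.0, -0.606, 0.796, -0.0]
force: [0.9, 0.2, -0.0]
width: 52.4
grip_force: 0.0
```

Request:
step_arm(
  moves=[
    [[0,0,0],0],
    [[0,0,0],0],
    [[0,0,0],0],
    [[0,0,0],0],
    [[0,0,0],0],
  ],
)

```text
time_s: 39.28
position: [575.9, 176.0, 274.6]
ee_rot: [-0.0, -0.606, 0.796, -0.0]
force: [-0.2, 0.6, -0.6]
width: 52.5
grip_force: 0.0
```

Run:
```python
from h import *
c,im,d,W=wjars([(500,346,112),(584.5,261,112)],"scene")
c=camera_params("wrist"); im,d=grab_frame("wrist"); W=cloud(c,d); P=W[sel(W,(420,640),(60,200),(112,124))]; print("post",P.mean(0).round(1))
plan(555.6,104.8,103,165)
```

```text
scene jar (array([499.7, 346. ]), 24.7, array([502.7, 345.9, 110.8]), 522, array([212., 216., 211.]))
scene jar (array([586.2, 261.4]), 24.8, array([588.2, 261.4, 110.9]), 532, array([214., 218., 213.]))
post [555.7 105.8 118.6]
TCP [575.9 176.  274.5] yaw 164.6 tilt [-0. -0. -1.] units [2.47 0.02 4.02] twist -0.02
```

Held for more than 6 s with the jars seated. Next I bring the lever back to the stop.

Request:
step_arm(
  moves=[
    [[1,0,0],0],
    [[1,0,0],0],
    [[0.47,0.02,1],0],
    [[0,0,1],0],
    [[0,0,1],0],
  ],
)

```text
time_s: 40.0
position: [555.6, 104.4, 183.9]
ee_rot: [0.0, -0.605, 0.796, -0.0]
force: [0.3, -0.2, 0.7]
width: 52.0
grip_force: 0.0
```

Request:
step_arm(
  moves=[
    [[0,0,1],0],
    [[0,0,0],0],
    [[0,0,0],0],
    [[0,0,0],0],
    [[0,0,0],0],
  ],
)

```text
time_s: 40.62
position: [556.1, 104.8, 155.6]
ee_rot: [0.001, -0.606, 0.796, -0.0]
force: [-0.8, -0.3, -1.4]
width: 52.0
grip_force: 0.0
```

Request:
step_arm(
  moves=[
    [[0,0,0],0],
    [[0,0,0],0],
    [[0,0,0],0],
    [[0,0,0],0],
    [[0,0,0],0],
  ],
  claw=0,
)

```text
time_s: 41.25
position: [555.7, 104.5, 154.5]
ee_rot: [-0.0, -0.606, 0.796, -0.0]
force: [1.2, -1.4, -1.1]
width: 17.2
grip_force: 20.0
```

```bash
python3 arc.py 211 12
```

```text
p [555.7 104.5 154.5] r 84.8 ang 280.0 F [ 1.2 -1.4 -1.1] 17.156574860719463 19.9999812617898
[[0.11, 0.26], [0.08, 0.27], [0.05, 0.28], [0.03, 0.28], [-0.0, 0.28], [-0.03, 0.28], [-0.06, 0.28], [-0.09, 0.27], [-0.11, 0.26], [-0.14, 0.25], [-0.16, 0.23], [-0.18, 0.22]]
```

Request:
step_arm(
  moves=[
    [[0.11,0.26,0],0],
    [[0.08,0.27,0],0],
    [[0.05,0.28,0],0],
    [[0.03,0.28,0],0],
  ],
)

```text
time_s: 41.75
position: [522.3, 103.2, 154.5]
ee_rot: [-0.0, -0.605, 0.797, -0.001]
force: [4.2, -6.9, -2.0]
width: 16.9
grip_force: 20.0
```

Request:
step_arm(
  moves=[
    [[0,0.28,0],0],
    [[-0.03,0.28,0],0],
    [[-0.06,0.28,0],0],
    [[-0.09,0.27,0],0],
  ],
)

```text
time_s: 42.25
position: [491.3, 118.3, 154.4]
ee_rot: [-0.0, -0.605, 0.796, -0.001]
force: [4.5, -2.4, -3.2]
width: 17.1
grip_force: 20.0
```

```bash
python3 arc.py 211 4
```

```text
p [491.3 118.3 154.4] r 85.6 ang 234.5 F [ 4.5 -2.4 -3.2] 17.105494444020447 19.995299563743174
[[-0.11, 0.27], [-0.14, 0.26], [-0.17, 0.24], [-0.19, 0.22]]
```

Request:
step_arm(
  moves=[
    [[-0.11,0.27,0],0],
    [[-0.14,0.26,0],0],
    [[-0.17,0.24,0],0],
    [[-0.17,0.2,0],0],
  ],
)

```text
time_s: 42.75
position: [468.2, 142.9, 154.3]
ee_rot: [-0.0, -0.605, 0.796, -0.001]
force: [18.5, -25.5, -5.1]
width: 17.4
grip_force: 20.0
```

Request:
step_arm(
  moves=[
    [[-0.08,0.09,0],0],
    [[0,0,0],0],
    [[0,0,0],0],
  ],
)

```text
time_s: 43.12
position: [468.1, 142.8, 154.4]
ee_rot: [-0.0, -0.604, 0.797, -0.003]
force: [12.6, -16.0, -6.1]
width: 17.7
grip_force: 20.0
```

```bash
python3 arc.py 209 1
```

```text
p [468.1 142.8 154.4] r 85.7 ang 211.8 F [ 12.6 -16.   -6.1] 17.667092228531434 20.010134760523215
[[-0.1, 0.1]]
```

Request:
step_arm(
  moves=[
    [[0,0,0],0],
    [[0,0,0],0],
    [[0,0,0],0],
    [[0,0,0],0],
    [[0,0,0],0],
  ],
  claw=0.8,
)

```text
time_s: 43.75
position: [465.9, 147.8, 154.6]
ee_rot: [-0.0, -0.606, 0.796, 0.0]
force: [-0.9, 0.0, -0.3]
width: 59.4
grip_force: 0.0
```

Request:
step_arm(
  moves=[
    [[0,0,-1],0],
    [[0,0,-1],0],
    [[-0.5,-0.5,-1],0],
    [[-0.5,-0.5,0],0.3],
    [[0,0,0],0.33],
  ],
)

```text
time_s: 44.38
position: [503.8, 169.3, 244.8]
ee_rot: [0.0, -0.471, 0.882, 0.0]
force: [0.3, -0.5, 0.2]
width: 69.8
grip_force: 0.0
```

Request:
step_arm(
  moves=[
    [[0,0,0],0.33],
    [[0,0,0],0.33],
    [[0,0,0],0.33],
    [[0,0,0],0.33],
    [[0,0,0],0.33],
  ],
)

```text
time_s: 45.0
position: [502.8, 168.6, 244.5]
ee_rot: [-0.0, -0.078, 0.997, -0.0]
force: [0.0, -0.0, 0.4]
width: 69.7
grip_force: 0.0
```

Request:
step_arm(
  moves=[
    [[0,0,0],0.32],
    [[0,0,0],0],
  ],
)

```text
time_s: 45.25
position: [502.8, 168.6, 244.5]
ee_rot: [-0.0, -0.001, 1.0, -0.0]
force: [-0.6, 0.3, -0.2]
width: 69.7
grip_force: 0.0
```

Run:
```python
from h import *
c=camera_params("wrist"); im,d=grab_frame("wrist"); save("w7.png",im); W=cloud(c,d); P=W[sel(W,(420,640),(60,200),(112,124))]; print("post",P.mean(0).round(1) if len(P) else "",len(P))
c,im,d,W=wjars([(500,346,112),(584.5,261,112)],"scene"); P=W[sel(W,(420,640),(60,200),(105,124))]; print("post",P.mean(0).round(1) if len(P) else "",len(P))
c,im,d,W=wjars([(500,346,112),(584.5,261,112)],"top"); P=W[sel(W,(420,640),(60,200),(105,124))]; print("post",P.mean(0).round(1) if len(P) else "",len(P))
plan(584.3,261.1,190,90)
```

```text
post [467.2 144.2 118.3] 701
scene jar (array([500.8, 345.3]), 25.0, array([502.9, 345.9, 110.7]), 528, array([212., 215., 210.]))
scene jar (array([586.5, 260. ]), 25.2, array([587.9, 261.7, 110.8]), 534, array([214., 217., 212.]))
post [472.5 144.2 113.9] 82
top jar (array([492. , 356.6]), 18.4, array([490.3, 359.3, 112.8]), 73, array([225., 221., 216.]))
top jar 0
post [469.1 141.7 117.9] 66
TCP [502.8 168.5 244.5] yaw 90.3 tilt [-0. -0. -1.] units [-2.73  3.07  0.12] twist 0.01
```

Request:
step_arm(
  moves=[
    [[-0.9,1,0],0],
    [[-0.9,1,0],0],
    [[-0.9,1,0],0],
    [[0,0.06,0.5],0],
    [[0,0,0],0],
  ],
)

```text
time_s: 46.02
position: [582.9, 259.7, 227.7]
ee_rot: [-0.001, -0.001, 1.0, -0.001]
force: [-0.2, -0.1, 0.2]
width: 69.8
grip_force: 0.0
```

```bash
python3 -c "
from h import *
plan(584.1,261.2,104)"
```

```text
TCP [582.9 259.7 227.7] yaw 90.2 tilt [-0.003 -0.002 -1.   ] units [-0.05  0.05  2.42] twist 0.01
```

Request:
step_arm(
  moves=[
    [[-0.02,0.02,0.8],0],
    [[0,0,0.8],0],
    [[0,0,0.75],0],
    [[0,0,0],0],
    [[0,0,0],0],
  ],
)

```text
time_s: 46.65
position: [584.7, 260.6, 160.4]
ee_rot: [0.001, -0.0, 1.0, 0.0]
force: [0.1, 0.0, 0.3]
width: 69.2
grip_force: 0.0
```

Request:
step_arm(
  moves=[
    [[0,0,0],0],
    [[0,0,0],0],
    [[0,0,0],0],
    [[0,0,0],0],
    [[0,0,0],0],
  ],
  claw=0,
)

```text
time_s: 47.28
position: [584.5, 261.1, 159.5]
ee_rot: [0.0, -0.001, 1.0, 0.0]
force: [-0.9, -1.0, 3.8]
width: 47.6
grip_force: 20.0
```

Request:
step_arm(
  moves=[
    [[0,0,-0.3],0],
    [[0,0,-0.7],0],
    [[0,0,-1],0],
    [[0,0,-1],0],
    [[0,-0.3,0],0],
  ],
)

```text
time_s: 47.9
position: [585.2, 252.8, 251.6]
ee_rot: [0.002, -0.001, 1.0, 0.001]
force: [-0.1, -0.1, -2.1]
width: 47.5
grip_force: 20.0
```

```bash
python3 -c "
from h import *
plan(549,-355,200)"
```

```text
TCP [585.2 252.8 251.6] yaw 90.1 tilt [ 0.004  0.002 -1.   ] units [  1.25 -20.26  -0.03] twist 0.0
```

Request:
step_arm(
  moves=[
    [[0.1,-1,0],0],
    [[0.1,-1,0],0],
    [[0.1,-1,0],0],
    [[0.1,-1,0],0],
    [[0.1,-1,0],0],
  ],
)

```text
time_s: 48.52
position: [568.7, 100.1, 247.7]
ee_rot: [-0.001, -0.0, 1.0, -0.0]
force: [0.3, -0.4, -1.6]
width: 47.7
grip_force: 20.0
```

Request:
step_arm(
  moves=[
    [[0.1,-1,0],0],
    [[0.1,-1,0],0],
    [[0.1,-1,0],0],
    [[0.1,-1,0],0],
    [[0.1,-1,0],0],
  ],
)

```text
time_s: 49.15
position: [553.7, -49.6, 247.8]
ee_rot: [-0.001, -0.0, 1.0, -0.0]
force: [1.1, 0.2, -2.0]
width: 47.8
grip_force: 20.0
```

Request:
step_arm(
  moves=[
    [[0.1,-1,0],0],
    [[0.1,-1,0],0],
    [[0,-1,0],0],
    [[0,-1,0],0],
    [[0,-1,0],0],
  ],
)

```text
time_s: 49.78
position: [547.9, -199.4, 247.8]
ee_rot: [-0.001, -0.0, 1.0, 0.0]
force: [-0.1, -0.7, -1.6]
width: 47.7
grip_force: 20.0
```

Request:
step_arm(
  moves=[
    [[0,-1,0],0],
    [[0,-1,0],0],
    [[0,-1,0],0],
    [[0,-1,0],0],
    [[0,-1,0],0],
  ],
)

```text
time_s: 50.4
position: [548.0, -349.3, 247.6]
ee_rot: [-0.001, -0.0, 1.0, 0.0]
force: [-0.0, -0.4, -1.3]
width: 47.1
grip_force: 20.0
```

Run:
```python
from h import *
c=camera_params("wrist"); im,d=grab_frame("wrist"); W=cloud(c,d)
P=W[sel(W,(380,640),(-480,-220),(-3,12))]; print("floor z",np.median(P[:,2]))
P=W[sel(W,(380,640),(-480,-220),(17,27))]; print("rim",cv2.minAreaRect(P[:,:2].astype(np.float32)))
plan(549,-355,48.5); print(manip.state()["force"])
```

```text
floor z 4.0160916328466385
rim ((508.0352783203125, -345.1472473144531), (190.5395965576172, 190.17367553710938), 77.53306579589844)
TCP [ 546.6 -353.8  247.6] yaw 89.8 tilt [-0.003 -0.002 -1.   ] units [-0.09 -0.03  4.94] twist -0.01
[-2.35725438 -2.00800548 -0.75618251]
```

Request:
step_arm(
  moves=[
    [[-0.05,0,1],0],
    [[0,0,1],0],
    [[0,0,1],0],
    [[0,0,1],0],
    [[0,0,0.4],0],
  ],
)

```text
time_s: 51.08
position: [548.8, -347.5, 114.2]
ee_rot: [-0.002, -0.0, 1.0, 0.001]
force: [-0.1, 0.0, -1.9]
width: 47.2
grip_force: 20.0
```

Request:
step_arm(
  moves=[
    [[0,0,0.2],0],
    [[0,0,0.1],0],
    [[0,0,0.1],0],
    [[0,0,0],0],
  ],
)

```text
time_s: 51.58
position: [550.8, -348.1, 105.5]
ee_rot: [0.0, -0.001, 1.0, -0.0]
force: [-0.1, -0.9, -1.4]
width: 47.7
grip_force: 20.0
```

Request:
step_arm(
  moves=[
    [[0,0,0.1],0],
    [[0,0,0.07],0],
    [[0,0,0],0],
    [[0,0,0],0],
  ],
)

```text
time_s: 52.08
position: [550.6, -348.1, 100.0]
ee_rot: [-0.0, -0.001, 1.0, -0.0]
force: [-0.2, 0.0, -1.7]
width: 47.3
grip_force: 20.0
```

Request:
step_arm(
  moves=[
    [[0,0,0.02],0],
    [[0,0,0],0],
    [[0,0,0],0],
    [[0,0,0],0],
    [[0,0,-0.4],0],
  ],
  claw=0.8,
)

```text
time_s: 52.7
position: [550.1, -347.8, 111.0]
ee_rot: [-0.001, -0.001, 1.0, 0.0]
force: [-0.0, -0.3, -0.2]
width: 69.7
grip_force: 0.0
```

Request:
step_arm(
  moves=[
    [[0,0,-1],0],
    [[0,0,-1],0],
    [[0,0,-1],0],
    [[0,1,-1],0],
    [[0,1,0],0],
  ],
)

```text
time_s: 53.32
position: [551.4, -288.5, 235.2]
ee_rot: [0.003, 0.0, 1.0, -0.001]
force: [0.3, 0.5, -1.0]
width: 69.6
grip_force: 0.0
```

Request:
step_arm(
  moves=[
    [[0,1,0],0],
    [[0,1,0],0],
    [[0,1,0],0],
    [[0,1,0],0],
    [[0,1,0],0],
  ],
)

```text
time_s: 53.95
position: [550.4, -137.3, 232.4]
ee_rot: [0.001, -0.0, 1.0, -0.0]
force: [-0.2, 0.0, -0.3]
width: 69.5
grip_force: 0.0
```

Request:
step_arm(
  moves=[
    [[0,1,0],0],
    [[0,1,0],0],
    [[0,1,0],0],
    [[0,1,0],0],
    [[0,1,0],0],
  ],
)

```text
time_s: 54.58
position: [550.2, 12.7, 232.4]
ee_rot: [0.001, -0.0, 1.0, 0.0]
force: [0.4, -0.2, 0.0]
width: 69.5
grip_force: 0.0
```

Request:
step_arm(
  moves=[
    [[0.3,1,0],0],
    [[0.3,1,0],0],
    [[0.3,1,0],0],
    [[0.3,1,0],0],
    [[0.3,1,0],0],
  ],
)

```text
time_s: 55.2
position: [504.8, 162.6, 232.4]
ee_rot: [0.001, -0.0, 1.0, 0.0]
force: [0.5, -0.2, -0.3]
width: 69.9
grip_force: 0.0
```

Request:
step_arm(
  moves=[
    [[0.15,1,0],0],
    [[0,1,0],0],
    [[0,1,0],0],
    [[0,1,0],0],
    [[0,1,0],0],
  ],
)

```text
time_s: 55.82
position: [500.5, 312.7, 232.4]
ee_rot: [0.001, -0.0, 1.0, 0.0]
force: [-0.2, 0.0, -0.6]
width: 69.4
grip_force: 0.0
```

Run:
```python
from h import *
for n in("top","scene"): c,im,d,W=wjars([(550.6,-348,52),(500,346,112)],n)
P=W[sel(W,(420,640),(60,200),(105,124))]; print("post",P.mean(0).round(1) if len(P) else "",len(P))
plan(500,346.2,150)
```

```text
top jar (array([ 552.5, -349. ]), 24.3, array([ 551.2, -347.9,   52.8]), 402, array([225., 224., 219.]))
top jar (array([495.4, 342.9]), 21.9, array([485.1, 341.6, 112.2]), 110, array([204., 203., 198.]))
scene jar (array([ 553.3, -347.8]), 26.3, array([ 554.3, -345.1,   50.9]), 215, array([205., 209., 204.]))
scene jar (array([501.1, 343.7]), 25.4, array([502.3, 346. , 110.6]), 527, array([153., 157., 151.]))
post [472.1 144.2 114.1] 77
TCP [499.4 315.5 232.1] yaw 90.3 tilt [ 0.     0.002 -1.   ] units [-0.03  1.02  1.04] twist 0.01
```

Request:
step_arm(
  moves=[
    [[0,0.9,0],0],
    [[0,0,0.6],0],
    [[0,0,0],0],
    [[0,0,0],0],
  ],
)

```text
time_s: 56.42
position: [500.7, 337.6, 213.6]
ee_rot: [0.0, 0.0, 1.0, -0.0]
force: [-0.1, -0.5, -0.0]
width: 69.6
grip_force: 0.0
```

```bash
python3 -c "
from h import *
plan(500,346.2,107)"
```

```text
TCP [500.7 337.6 213.6] yaw 90.0 tilt [ 0.    -0.001 -1.   ] units [0.02 0.29 1.85] twist -0.0
```

Request:
step_arm(
  moves=[
    [[0.02,0.28,0],0],
    [[0,0,0.9],0],
    [[0,0,0.95],0],
    [[0,0,0],0],
    [[0,0,0],0],
  ],
)

```text
time_s: 57.05
position: [500.1, 347.8, 159.2]
ee_rot: [0.001, -0.001, 1.0, 0.0]
force: [0.2, -0.8, 1.2]
width: 69.7
grip_force: 0.0
```

Request:
step_arm(
  moves=[
    [[0,0,0],0],
    [[0,0,0],0],
    [[0,0,0],0],
    [[0,0,0],0],
    [[0,0,0],0],
  ],
  claw=0,
)

```text
time_s: 57.68
position: [499.8, 347.3, 158.3]
ee_rot: [0.0, -0.001, 1.0, 0.0]
force: [-0.2, -0.9, 6.1]
width: 47.4
grip_force: 20.0
```

Request:
step_arm(
  moves=[
    [[0,0,-0.3],0],
    [[0,0,-0.7],0],
    [[0,0,-1],0],
    [[0,0,-1],0],
    [[0,-0.3,0],0],
  ],
)

```text
time_s: 58.3
position: [500.2, 339.4, 250.4]
ee_rot: [0.002, -0.001, 1.0, 0.001]
force: [0.4, -0.2, -2.2]
width: 47.6
grip_force: 20.0
```

```bash
python3 -c "
from h import *
plan(470,-337,190)"
```

```text
TCP [500.2 339.4 250.4] yaw 90.1 tilt [ 0.003  0.003 -1.   ] units [  1.06 -22.55   0.24] twist 0.0
```

Request:
step_arm(
  moves=[
    [[0,-1,0],0],
    [[0,-1,0],0],
    [[0,-1,0],0],
    [[0,-1,0],0],
    [[0,-1,0],0],
  ],
)

```text
time_s: 58.92
position: [499.3, 186.6, 246.7]
ee_rot: [-0.001, -0.0, 1.0, -0.0]
force: [-0.0, -0.0, -0.3]
width: 47.7
grip_force: 20.0
```

Request:
step_arm(
  moves=[
    [[0,-1,0],0],
    [[0,-1,0],0],
    [[0,-1,0],0],
    [[0,-1,0],0],
    [[0,-1,0],0],
  ],
)

```text
time_s: 59.55
position: [499.3, 36.8, 246.8]
ee_rot: [-0.001, -0.0, 1.0, -0.0]
force: [1.4, -0.4, -1.3]
width: 47.3
grip_force: 20.0
```

Request:
step_arm(
  moves=[
    [[0,-1,0],0],
    [[0,-1,0],0],
    [[0,-1,0],0],
    [[0,-1,0],0],
    [[0,-1,0],0],
  ],
)

```text
time_s: 60.18
position: [499.3, -113.0, 246.8]
ee_rot: [-0.001, -0.0, 1.0, 0.0]
force: [1.0, 0.2, -0.4]
width: 47.7
grip_force: 20.0
```

Request:
step_arm(
  moves=[
    [[0.2,-1,0],0],
    [[0.2,-1,0],0],
    [[0.2,-1,0],0],
    [[0.2,-1,0],0],
    [[0.2,-1,0],0],
  ],
)

```text
time_s: 60.8
position: [469.3, -262.8, 246.9]
ee_rot: [-0.001, -0.0, 1.0, 0.0]
force: [0.3, -0.6, -1.8]
width: 47.5
grip_force: 20.0
```

Request:
step_arm(
  moves=[
    [[0,-1,0],0],
    [[0,-1,0],0],
    [[0,-0.4,0],0],
    [[0,0,0],0],
    [[0,0,0],0],
  ],
)

```text
time_s: 61.42
position: [470.7, -332.5, 247.5]
ee_rot: [-0.0, -0.001, 1.0, 0.0]
force: [0.1, 0.5, -2.0]
width: 47.4
grip_force: 20.0
```

```bash
python3 -c "
from h import *
plan(469,-337,47.3)"
```

```text
TCP [ 470.7 -332.5  247.5] yaw 90.1 tilt [-0.     0.001 -1.   ] units [ 0.05 -0.15  4.97] twist 0.0
```

Request:
step_arm(
  moves=[
    [[0.05,-0.15,1],0],
    [[0,0,1],0],
    [[0,0,1],0],
    [[0,0,1],0],
    [[0,0,0.5],0],
  ],
)

```text
time_s: 62.05
position: [468.8, -336.7, 111.4]
ee_rot: [-0.001, -0.001, 1.0, 0.001]
force: [-0.6, -0.4, -0.9]
width: 47.1
grip_force: 20.0
```

Request:
step_arm(
  moves=[
    [[0,0,0.1],0],
    [[0,0,0.1],0],
    [[0,0,0],0],
    [[0,0,0],0],
  ],
)

```text
time_s: 62.55
position: [469.3, -338.5, 107.6]
ee_rot: [0.0, -0.001, 1.0, -0.0]
force: [-0.9, 0.4, -0.4]
width: 47.5
grip_force: 20.0
```

Request:
step_arm(
  moves=[
    [[0,0,0.15],0],
    [[0,0,0.1],0],
    [[0,0,0.04],0],
    [[0,0,0],0],
    [[0,0,0],0],
  ],
)

```text
time_s: 63.18
position: [468.9, -338.2, 98.4]
ee_rot: [-0.0, -0.001, 1.0, 0.0]
force: [-2.9, 1.9, 5.9]
width: 47.6
grip_force: 20.0
```

Request:
step_arm(
  moves=[
    [[0,0,0],0],
    [[0,0,0],0],
    [[0,0,0],0],
    [[0,0,0],0],
    [[0,0,-0.4],0],
  ],
  claw=0.8,
)

```text
time_s: 63.8
position: [468.5, -338.0, 109.9]
ee_rot: [-0.001, -0.001, 1.0, 0.0]
force: [-0.3, -0.0, 0.4]
width: 69.6
grip_force: 0.0
```

Request:
step_arm(
  moves=[
    [[0,0,-1],0],
    [[0,0,-1],0],
    [[0,0,-1],0],
    [[0,1,-1],0],
    [[0,1,0],0],
  ],
)

```text
time_s: 64.42
position: [469.8, -278.7, 233.5]
ee_rot: [0.002, 0.0, 1.0, -0.001]
force: [0.9, -0.1, -0.7]
width: 69.4
grip_force: 0.0
```

Request:
step_arm(
  moves=[
    [[0,1,0],0],
    [[0,1,0],0],
    [[0,1,0],0],
    [[0,1,0],0],
    [[0,0,0],0],
  ],
)

```text
time_s: 65.05
position: [469.1, -156.3, 231.0]
ee_rot: [0.001, -0.002, 1.0, 0.0]
force: [-0.2, -0.2, -0.2]
width: 70.2
grip_force: 0.0
```

Run:
```python
from h import *
for n in("scene","top"):
    c,im,d,W=wjars([(550.6,-348,52),(469,-338,52)],n); save(n+"9.png",im)
    P=W[sel(W,(420,640),(60,200),(105,124))]; print("post",P.mean(0).round(1) if len(P) else "",len(P))
print(manip.state()["time_s"])
```

```text
scene jar (array([ 553.6, -346.4]), 26.8, array([ 554.8, -345.2,   51.1]), 220, array([177., 180., 175.]))
scene jar (array([ 469.8, -337.1]), 25.9, array([ 471.2, -335.4,   50.6]), 201, array([198., 202., 196.]))
post [472.3 144.3 114. ] 81
top jar 0
top jar (array([ 461. , -359.3]), 9.1, array([ 460. , -358.9,   53.4]), 10, array([195., 189., 189.]))
post [469.  141.5 117.6] 69
65.15
```

View pics/top9.png

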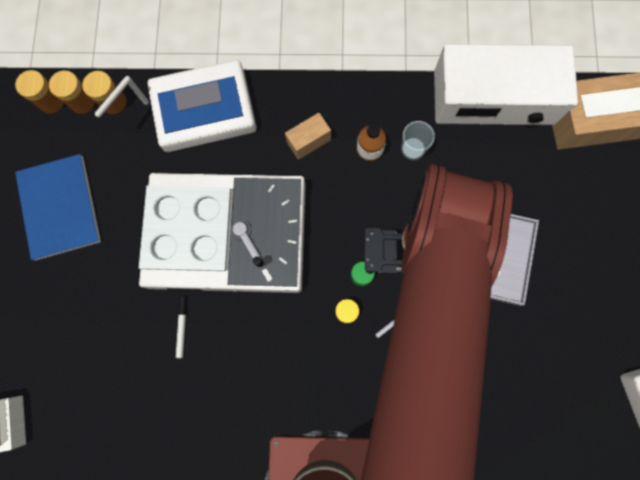

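View pics/scene9.png

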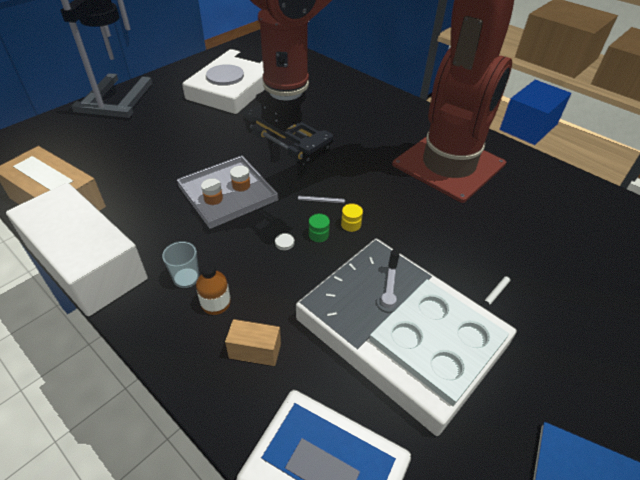

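Both pictures show the end state: both jars upright in the tray at (212,190) and (240,178) in the scene view, the lever over the stop bar, the cups empty and the bystanders unmoved. I am handing the job in.

```bash
python3 -c "
from h import *
print(manip.job_done())"
```

```text
the job is handed in; nothing more can be done
None
```

The job is handed in: lever back at the stop after more than six seconds on mark 3 with both jars in their cups, both jars now standing upright in the steel tray, and the other things on the bench left where they were.

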